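# Pack the carry caddy and pull up its handle

### The job

Get the carry caddy ready to go out: tip the cold tub's loose lid up by its pull tab with its far edge still resting on the rim, then lift it off and lay it flat, right way up, on the table; load every dessert tin lid-up and squarely into the caddy's two bays, at most two high, and put the cold pack from the tub flat on top of a tin as the second layer of a bay. Pull the caddy's telescopic handle up until its orange lock button clicks out, and leave the handle locked up; do not shift the kitchen things standing around.

Things in the scene. Friction and masses are not known exactly. Their poses are not given: they have to be found in the camera images.
- caddy: fixed grey carry caddy, base plate 94 mm (x) by 322 mm (y); origin under its centre on the table, its z up. Two open bays lie side by side along its y, the telescopic handle stands between them. The bay floors are 12 mm above the table
- bay_left (a point): centre of the floor of the caddy's bay on its +y side, 95 mm from the caddy's centre; axes as the caddy's. The bay is 64 mm (x) by 114 mm (y) inside, marked by four steel corner guides that rise 60 mm above the floor and end in flared lead-ins (their tops 72 mm above the floor; over all the guides measure 84 by 134 mm there). The long sides are open for 78 mm between the guides, so fingers that hold a tin across its 60 mm can go down there
- bay_right (a point): the same for the bay on the caddy's -y side
- handle_grip (a point): centre of the handle's black cross grip, a round bar 22 mm in diameter and 100 mm long that runs along the caddy's x; 160 mm above the table when the handle is down, 245 mm when fully up; below it the fixed sleeve, 44 mm (x) by 30 mm (y) with a collar 52 by 38 mm, ends 136 mm above the table; axes as the caddy's
- caddy_handle (a joint): how far the telescopic handle is pulled up, m: 0 down to 0.085 at the upper stop. The pull takes about 3 to 5 N. Unless the button has locked it, the handle sinks down by itself when let go
- lock_button (a joint): how far the orange lock button (13 mm across) stands out toward the caddy's -x, m: 0 pressed in inside the sleeve, 0.008 clicked out. Its spring throws it out through a hole in the front of the sleeve, 119 mm above the table, once the handle is pulled up by 0.081 or more; it then stops the handle from sinking
- cold_tub: fixed white open tub, outside 182 mm (x) by 150 mm (y), 62 mm high, walls 6 mm, floor 5 mm thick; origin under its centre on the table. Its lid sits loosely on the rim at the start, the cold pack lies inside
- lid_center (a point): middle of the upper face of the tub's blue-grey lid, 194 mm (x) by 162 mm (y), 140 g: a 4 mm plate with a skirt that reaches 8 mm below it outside the tub's rim, 3 mm clear all round. Its z is the lid's upward normal. 66 mm above the table when seated on the tub, 12 mm above the surface when it lies on one
- lid_tab (a point): centre of the lid's upright pull tab: 12 mm thick (lid x), 44 mm wide (lid y), standing 27 mm above the plate, centre 14 mm above the plate and 83 mm from the lid's centre toward lid -x; axes as the lid's. Raising it tips the lid about its far (+x) edge
- cold_pack_center (a point): centre of the hard blue cold pack, 60 mm (x) by 110 mm (y) by 28 mm (z) high, 160 to 240 g; lies on the tub's floor, its y roughly along the tub's x, at the start
- tin_0_center (a point): centre of a closed dessert tin, steel with a dull red lid: 60 mm (x) by 110 mm (y) by 36 mm (z) high, 140 to 280 g; stands lid-up on the table (two or three of the tins are present)
- tin_1_center (a point): centre of a closed dessert tin, steel with a dull red lid: 60 mm (x) by 110 mm (y) by 36 mm (z) high, 140 to 280 g; stands lid-up on the table; may be absent
- tin_2_center (a point): centre of a closed dessert tin, steel with a dull red lid: 60 mm (x) by 110 mm (y) by 36 mm (z) high, 140 to 280 g; stands lid-up on the table; may be absent
- timer: white dial timer, 64 mm across, 44 mm high; bystander
- spatula: offset spatula, 271 mm long, lying; bystander
- tub_lid: the whole lid; origin at the bottom of its skirt, 12 mm below lid_center
- tin_0: the same tin; origin under its centre
- tin_1: the same tin; origin under its centre
- tin_2: the same tin; origin under its centre
- cold_pack: the same cold pack; origin under its centre

How it is judged (in metres and radians):
On the way, in this order (a step that is already met when the one before it is completed fails the run):
1. the lid is tipped up while its far edge still rests on the tub (angle between lid_center's own z axis and vertical above 0.12 rad and horizontal distance between lid_center and cold_tub below 0.06 m and contact force between tub_lid and cold_tub above 0.05 N), for 0.1 s.
2. the lid lies flat and right way up on the table, clear of the tub (angle between lid_center's own z axis and vertical below 0.08 rad and height (world z) of lid_center below 0.022 m and horizontal distance between lid_center and cold_tub above 0.14 m), for 0.3 s.
At the end, for the whole second after the job is handed in: Every tin lies level in a bay, centred within 7 mm, on its floor or on another tin (two layers at most); the cold pack likewise, on a first-layer tin. The lid lies flat, right way up on the table, 140 mm or more from the tub. Handle up over 78 mm, button out over 5 mm; all at rest (all of step 2 and ((x of tin_0_center in the frame of bay_left between -0.007 and 0.007 m and y of tin_0_center in the frame of bay_left between -0.007 and 0.007 m and angle between the y axis of tin_0_center and the y axis of caddy, either way round below 0.1 rad and angle between tin_0_center's own z axis and vertical below 0.1 rad and (z of tin_0_center in the frame of bay_left between 0.012 and 0.024 m or z of tin_0_center in the frame of bay_left between 0.048 and 0.06 m)) or (x of tin_0_center in the frame of bay_right between -0.007 and 0.007 m and y of tin_0_center in the frame of bay_right between -0.007 and 0.007 m and angle between the y axis of tin_0_center and the y axis of caddy, either way round below 0.1 rad and angle between tin_0_center's own z axis and vertical below 0.1 rad and (z of tin_0_center in the frame of bay_right between 0.012 and 0.024 m or z of tin_0_center in the frame of bay_right between 0.048 and 0.06 m))) and ((x of tin_1_center in the frame of bay_left between -0.007 and 0.007 m and y of tin_1_center in the frame of bay_left between -0.007 and 0.007 m and angle between the y axis of tin_1_center and the y axis of caddy, either way round below 0.1 rad and angle between tin_1_center's own z axis and vertical below 0.1 rad and (z of tin_1_center in the frame of bay_left between 0.012 and 0.024 m or z of tin_1_center in the frame of bay_left between 0.048 and 0.06 m)) or (x of tin_1_center in the frame of bay_right between -0.007 and 0.007 m and y of tin_1_center in the frame of bay_right between -0.007 and 0.007 m and angle between the y axis of tin_1_center and the y axis of caddy, either way round below 0.1 rad and angle between tin_1_center's own z axis and vertical below 0.1 rad and (z of tin_1_center in the frame of bay_right between 0.012 and 0.024 m or z of tin_1_center in the frame of bay_right between 0.048 and 0.06 m))) and ((x of tin_2_center in the frame of bay_left between -0.007 and 0.007 m and y of tin_2_center in the frame of bay_left between -0.007 and 0.007 m and angle between the y axis of tin_2_center and the y axis of caddy, either way round below 0.1 rad and angle between tin_2_center's own z axis and vertical below 0.1 rad and (z of tin_2_center in the frame of bay_left between 0.012 and 0.024 m or z of tin_2_center in the frame of bay_left between 0.048 and 0.06 m)) or (x of tin_2_center in the frame of bay_right between -0.007 and 0.007 m and y of tin_2_center in the frame of bay_right between -0.007 and 0.007 m and angle between the y axis of tin_2_center and the y axis of caddy, either way round below 0.1 rad and angle between tin_2_center's own z axis and vertical below 0.1 rad and (z of tin_2_center in the frame of bay_right between 0.012 and 0.024 m or z of tin_2_center in the frame of bay_right between 0.048 and 0.06 m))) and ((x of cold_pack_center in the frame of bay_left between -0.007 and 0.007 m and y of cold_pack_center in the frame of bay_left between -0.007 and 0.007 m and angle between the y axis of cold_pack_center and the y axis of caddy, either way round below 0.1 rad and angle between cold_pack_center's own z axis and vertical below 0.1 rad and z of cold_pack_center in the frame of bay_left between 0.044 and 0.056 m) or (x of cold_pack_center in the frame of bay_right between -0.007 and 0.007 m and y of cold_pack_center in the frame of bay_right between -0.007 and 0.007 m and angle between the y axis of cold_pack_center and the y axis of caddy, either way round below 0.1 rad and angle between cold_pack_center's own z axis and vertical below 0.1 rad and z of cold_pack_center in the frame of bay_right between 0.044 and 0.056 m)) and value of joint caddy_handle above 0.078 m and value of joint lock_button above 0.005 m and linear speed of each of tin_0, tin_1, tin_2, cold_pack, tub_lid below 0.02 m/s); the robot touches nothing.
It fails at once if the dial timer beside the work is shifted (distance of timer from where it was at the start of the episode above 0.03 m).
It fails at once if the offset spatula beside the work is shifted (distance of spatula from where it was at the start of the episode above 0.03 m).
Of tin_0, tin_1, tin_2 only 2 to 3 are there at a start; the rules pass over those that are not, and their reading is None.
At some moment in a run one of tin_0, tin_1, tin_2 may be knocked a few centimetres aside while the robot is not near it.
Once in a run the grip may slacken for a moment while it holds something.
It also fails if it takes over 210 s, if anything falls off the work surface, if the arm or the gripper's body presses on something with over 40 N, if the wrist force passes 120 N, or if a joint passes its speed limit or range.

### The arm

A 6-joint arm with a two-finger parallel gripper is mounted at the origin on a cart in front of the work surface, level with it; the furniture and walls round the work are solid. World frame = base frame: x ahead of the robot, y to its left, z up, the work surface at z = 0. Lengths are in m, angles in degrees, forces in N, time in s.
With the tool pointing down it reaches from about 0.3 to 1 m from the base axis. Payload 5.1 kg.
Tool frame: the origin (TCP) lies at the very end of the fingers, on their centre line; the grasp point (between the pads) lies ctrl.hold_point_z behind it (ctrl.hold_point_z is the distance from the TCP to the grasp point, in m); z points along the fingers, y is the direction in which the jaws open and shut (so a half turn about z gives the same grasp; the last joint's range is limited). The gripper opens to 95 mm and grips with 3 to 60 N. Pads are 20 mm wide; open, the fingers measure 119 mm over their backs; the gripper's body (75 mm by 180 mm) begins 59 mm behind the grasp point.
Start: joints at [-80.592, 7.093, 94.555, -0, 78.352, -4.733], TCP at [0.159, -0.63, 0.215] pointing down, gripper open.
Joint ranges: [-149.61, 149.61], [-58.7, 133.49], [1.44, 155.28], [-77.14, 257.14], [18.33, 153.61], [-166.67, 166.67]. Speed limits (degrees/s): [147.25, 147.25, 180, 180, 180, 180].

### API

Orientations are given as a 3x3 rotation matrix whose columns are the frame's x, y, z axes.
In Python, from bench import ctrl gives the robot as it stands.
- The arm moves only by the tool arm_command, never from a script. Its argument "moves" is a list of rows, each an object with "dr": the turn, a rotation vector about the tool's x, y, z in rad, a list of three; "dp": the shift along the tool's x, y, z in mm, a list of three; "gripper": the closure, from -1 (fully open) to 1 (shut), so that 0 is half open. In form: [{"dr": [ax, ay, az], "dp": [dx, dy, dz], "gripper": gripper}, ...]. A call has 1 to 12 rows; each row shifts and turns the pose as measured when the row begins, along the tool's axes as they then stand; what a row does not reach is not made up. A row lasts 1/8 s, in which the tool goes at most 62.5 mm and 10.7 degrees, less where a joint would pass 70% of its speed; a pose out of reach is approached as far as the arm can. A call is refused whole if a number of a shift passes 62.5 or a number of a turn 0.188, either way. A call with a gripper value outside its range is refused whole. The fingers move at their own pace and stop on an object; the grip force is fixed at half the most. Time passes only in rows, so rows that do not move let the fingers close. It gives the time, the measured TCP pose, the force and the opening at its end, in the units of the state.
- ctrl.observe(): the state, without advancing time (a new reading comes with each control period).
- ctrl.capture(name): name is "side" or "top"; returns (picture, depth): 384x512x3 uint8, red, green, blue; 384x512 float32, m along the optical axis (not along the pixel's ray), 0 where there is no reading.
- ctrl.camera_model(name): a dict with "intrinsics" (3x3 intrinsics, pixels), "R" (3x3) and "t" (3): a world point X has camera coordinates R X + t. Camera axes: x right, y down, z forward; pixel columns grow to the right and rows downward; lengths in m; the calibration is good to about 2 mm. A picture is of the moment at which its call begins. camera_model takes no time and is no camera call.
- ctrl.finish_job(): hands the job in, once; it reports no verdict.
The state is a dict: "time": time; "joint_pos": joint angles; "dq": joint speeds; "effort": joint torques, N m; "position": TCP position; "orientation": TCP orientation; "ft_force": force on the tool from outside, world axes, zero at the start; "ft_torque": the same for the moment, N m; "grip_width": finger opening in m.
Only numpy, scipy, OpenCV 4.12 (cv2) and the standard library are available. Lean on these libraries where they do the work, as an engineer would, in place of code of your own. Each camera call takes 0.05 s, during which the arm holds its last target. There are 200 camera calls.

## Working session

There is one attempt and no reset: what is moved stays moved. The work goes in short steps, Python scripts to look and compute and a tool call to move; the robot and the scene stay as the last step left them, time stands still between calls to the robot, and variables do not carry over. Pictures are saved under pics/ and viewed, about 12 in all and at most 16, crops included, and the job is handed in when it is done.

Besides the shell and the picture viewer there is one more tool, called after "Emit:" in YAML: its name, and indented under it one key for each argument. arm_command: Moves the arm, as the interface text tells. Its arguments: {"type":"object","properties":{"moves":{"type":"array"}},"required":["moves"]}

```bash
ls; mkdir -p pics; cat > h.py <<'E'
import numpy as np, cv2
from bench import ctrl
def snap(cam,name):
    p,d=ctrl.capture(cam); cv2.imwrite(f'pics/{name}.png',cv2.resize(p[:,:,::-1],None,fx=1.5,fy=1.5)); np.save(f'pics/{name}_d.npy',d); np.save(f'pics/{name}_p.npy',p); return p,d
def cloud(cam,d):
    m=ctrl.camera_model(cam);K=np.array(m['intrinsics']);R=np.array(m['R']);t=np.array(m['t'])
    v,u=np.mgrid[:d.shape[0],:d.shape[1]]
    c=np.stack([(u-K[0,2])/K[0,0]*d,(v-K[1,2])/K[1,1]*d,d],-1)
    w=(c-t)@R; w[d==0]=np.nan; return w
E
python3 - <<'E'
from h import *
for c in('top','side'):
    snap(c,c+'0'); m=ctrl.camera_model(c); print(c,m)
print(ctrl.observe(),ctrl.hold_point_z)
E
```

```text
pics
top {'intrinsics': array([[441.2876466 ,   0.        , 257.15265611],
       [  0.        , 441.2876466 , 199.3772336 ],
       [  0.        ,   0.        ,   1.        ]]), 'R': array([[ 0.00781357, -0.99987134,  0.014009  ],
       [-0.99200778, -0.00951493, -0.12581742],
       [ 0.12593453, -0.01291395, -0.9919545 ]]), 't': array([0.01672466, 0.52409636, 1.78087929])}
side {'intrinsics': array([[492.51990363,   0.        , 262.29494667],
       [  0.        , 492.51990363, 191.70260073],
       [  0.        ,   0.        ,   1.        ]]), 'R': array([[ 8.19814576e-01, -5.72628843e-01,  5.19238527e-04],
       [-2.79857508e-01, -4.01453894e-01, -8.72074851e-01],
       [ 4.99583664e-01,  7.14794361e-01, -4.89372235e-01]]), 't': array([-0.37804739,  0.27223839,  1.68380681])}
{'time': 0.1, 'joint_pos': array([-8.05907845e+01,  7.13127327e+00,  9.46267715e+01,  3.45317423e-04,
        7.83514609e+01, -4.73534774e+00]), 'dq': array([ 0.10873229, -0.0589537 , -0.23837356,  0.09691786, -0.01268586,
       -0.07039081]), 'effort': array([ 1.04402367e-03, -4.18880010e+01, -3.61097074e+01,  7.77088339e-02,
        4.61551105e-02, -6.27071336e-05]), 'position': array([ 0.15868765, -0.62972839,  0.21348756]), 'orientation': array([[ 9.69682568e-01,  2.44367802e-01, -3.06633817e-04],
       [ 2.44367940e-01, -9.69680747e-01,  1.88648381e-03],
       [ 1.63658994e-04, -1.90422194e-03, -9.99998174e-01]]), 'ft_force': array([ 0.71786169, -0.3588765 , -0.76456306]), 'ft_torque': array([-0.01683338, -0.00695254, -0.05242902]), 'grip_width': 0.09495104358753269} 0.0188
```

View pics/top0.png

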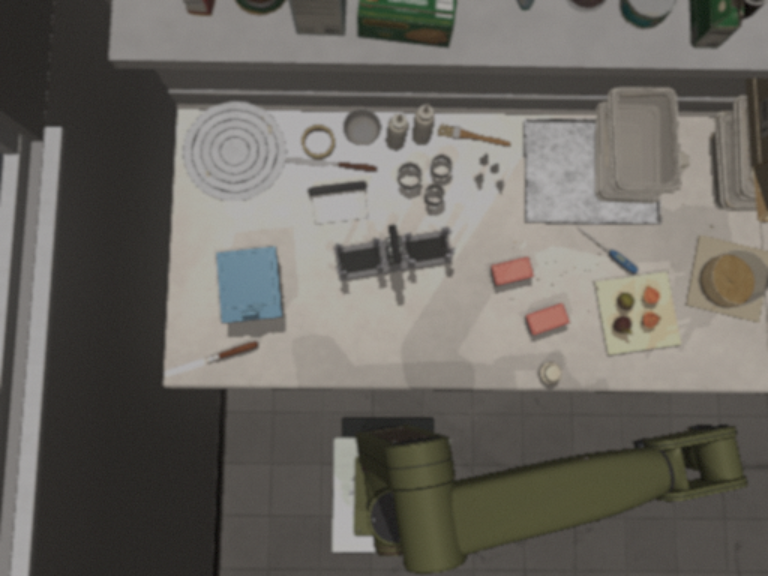

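View pics/side0.png

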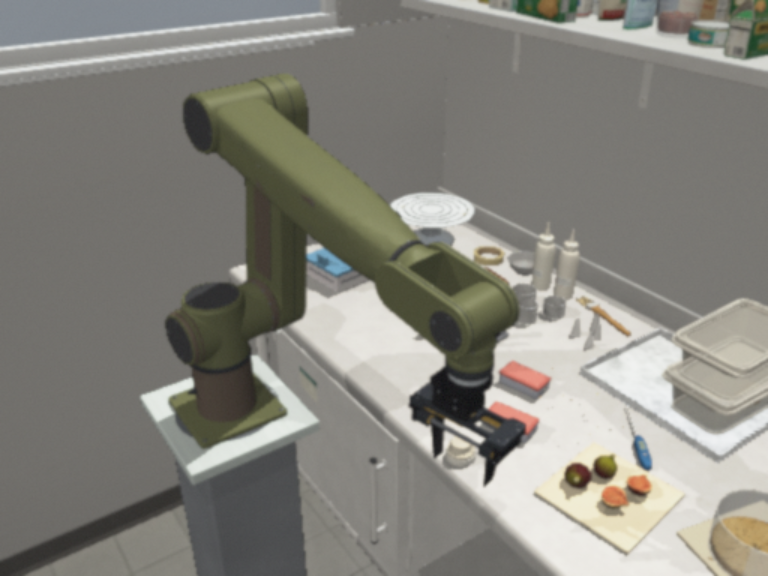

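Top picture (768 px wide): blue lid at (250,285) with its tab near (250,316), caddy at (395,250), two red tins at (512,272) and (547,319), timer at (550,372). The spatula is probably the one at (212,358). I'll measure these now.

```bash
cat >> h.py <<'E'
def rect(P):
    (c,s,a)=cv2.minAreaRect((P[:,:2]*1000).astype(np.float32)); return np.round(c,1),np.round(s,1),round(a,1)
def blobs(p,w,mask,n=60):
    k,l,s,c=cv2.connectedComponentsWithStats(mask.astype(np.uint8))
    out=[]
    for i in range(1,k):
        if s[i,4]>=n:
            P=w[l==i];P=P[~np.isnan(P[:,0])]
            if len(P)<n//2: continue
            out.append((i,s[i,4],np.round(c[i]*1.5),np.round(np.median(P,0)*1000),rect(P)))
    return out
def red(p):
    q=p.astype(int); return (q[...,0]>q[...,1]*1.5)&(q[...,0]>110)
def blue(p):
    q=p.astype(int); return (q[...,2]>q[...,0]*1.3)&(q[...,2]>70)
E
python3 - <<'E'
from h import *
for c in('top','side'):
    p=np.load(f'pics/{c}0_p.npy');w=cloud(c,np.load(f'pics/{c}0_d.npy'))
    print(c)
    for n,f in(('red',red),('blue',blue)):
        for b in blobs(p,w,f(p)&(w[...,2]>.005)&(w[...,2]<.2)):print(n,b)
    if c=='top':
        # caddy: things z bands
        x,y,z=[w[...,i] for i in range(3)]
        roi=(x>.33)&(x<.65)&(y>-.2)&(y<.25)
        for lo,hi in((.008,.025),(.045,.095),(.1,.145),(.15,.19)):
            m=roi&(z>lo)&(z<hi); print(lo,hi,blobs(p,w,m,15))
        tab=blue(p)&(z>.08); print('tab',tab.sum(), [np.round(v*1000) for v in w[tab][:12]])
        ins=np.concatenate([w[360//1*2//3,500//3*2:540*2//3:3]]); print('table z',np.nanmedian(z[200:250,220:280]))
        # ortho crop
        im=cv2.resize(p[120:240,130:330,::-1],None,fx=4,fy=4,interpolation=cv2.INTER_CUBIC); cv2.imwrite('pics/crop0.png',im)
E
```

```text
top
red (1, np.int32(194), array([508., 272.]), array([ 600., -308.,   34.]), (array([ 605.3, -324.3]), array([ 54.2, 102.3]), 14.6))
red (2, np.int32(68), array([651., 295.]), array([ 541., -710.,   30.]), (array([ 540.7, -711.9]), array([32.2, 35.9]), 67.5))
red (3, np.int32(263), array([547., 318.]), array([ 475., -425.,   35.]), (array([ 474. , -420.9]), array([ 54.3, 107.3]), 18.8))
red (4, np.int32(65), array([649., 319.]), array([ 475., -703.,   32.]), (array([ 475.7, -704. ]), array([35.2, 37.6]), 40.8))
blue (1, np.int32(1781), array([248., 284.]), array([555., 391.,  66.]), (array([557.2, 391.2]), array([189.8, 158.6]), 6.7))
blue (2, np.int32(65), array([624., 262.]), array([ 635., -650.,   14.]), (array([ 639.3, -641.7]), array([87.5, 20.8]), 54.0))
0.008 0.025 [(3, np.int32(531), array([381., 264.]), array([626.,  56.,  13.]), (array([616.2,  -0.8]), array([ 68.5, 322.9]), 0.3))]
0.045 0.095 [(3, np.int32(18), array([410., 259.]), array([628., -42.,  79.]), (array([626.8, -43.4]), array([29.4, 13.4]), 61.3)), (4, np.int32(15), array([382., 263.]), array([614.,  31.,  78.
[... 870 characters left out ...]
7.]), (array([ 604.1, -330.5]), array([ 57.2, 104.6]), 15.3))
red (2, np.int32(194), array([515., 415.]), array([ 483., -425.,   37.]), (array([ 483.7, -425.4]), array([ 50.9, 109.5]), 7.8))
red (3, np.int32(109), array([638., 483.]), array([ 540., -712.,   33.]), (array([ 540.6, -712.8]), array([40.9, 38.7]), 54.9))
red (4, np.int32(132), array([614., 496.]), array([ 477., -707.,   32.]), (array([ 477.9, -706.9]), array([37.9, 41.3]), 42.8))
blue (1, np.int32(288), array([328., 262.]), array([484., 369.,  69.]), (array([492.3, 383.2]), array([ 73.9, 169.5]), 1.5))
blue (2, np.int32(122), array([642., 454.]), array([ 630., -655.,   17.]), (array([ 639.4, -646.8]), array([93.9, 22.2]), 50.9))
```

View pics/crop0.png

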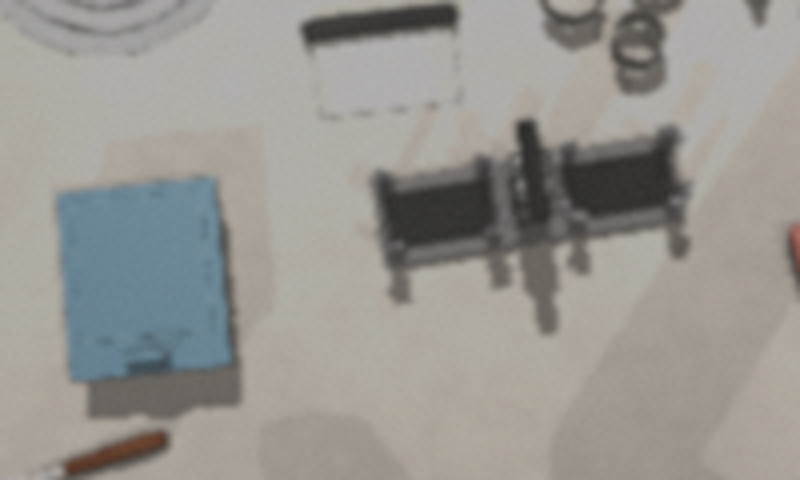

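```bash
cat >> h.py <<'E'
def ray(cam,uv,z):
    m=ctrl.camera_model(cam);K=np.array(m['intrinsics']);R=np.array(m['R']);t=np.array(m['t'])
    uv=np.atleast_2d(np.asarray(uv,float)); d=np.c_[(uv-K[[0,1],[2,2]])/K[[0,1],[0,1]],np.ones(len(uv))]@R; o=-R.T@t
    return (o+d*((z-o[2])/d[:,2])[:,None])*1000
def prect(cam,mask,z):
    cs,_=cv2.findContours(cv2.resize(mask.astype(np.uint8)*255,None,fx=4,fy=4,interpolation=cv2.INTER_CUBIC)>127 if 0 else mask.astype(np.uint8),cv2.RETR_EXTERNAL,cv2.CHAIN_APPROX_NONE)
    r=[]
    for c in cs:
        if cv2.contourArea(c)<50: continue
        P=ray(cam,c[:,0],z); r.append((rect(P/1000),))
    return r
E
python3 - <<'E'
from h import *
for c in('top','side'):
    p=np.load(f'pics/{c}0_p.npy');w=cloud(c,np.load(f'pics/{c}0_d.npy'));z=w[...,2]
    print(c,'tins',prect(c,red(p),.036)); print('lid',prect(c,blue(p),.066))
p=np.load('pics/top0_p.npy');w=cloud('top',np.load('pics/top0_d.npy'))
print('timer',w[248,367]*1000,'spat',[w[r,q]*1000 for r,q in((234,160),(230,172),(246,115),(109,205),(111,250))])
cv2.imwrite('pics/crop1.png',cv2.resize(p[140:210,215:310,::-1],None,fx=8,fy=8,interpolation=cv2.INTER_CUBIC))
E
```

```text
top tins [((array([ 475.1, -701. ]), array([31.3, 36. ]), 44.1),), ((array([ 473.4, -419.2]), array([ 54.2, 104.7]), 18.8),), ((array([ 540. , -707.8]), array([34.7, 36.1]), 63.3),), ((array([ 605.3, -323.7]), array([ 54.5, 102.6]), 14.6),)]
lid [((array([556.8, 390.7]), array([188.9, 157.3]), 6.5),)]
side tins [((array([ 472.5, -708.7]), array([42.4, 39.6]), 55.1),), ((array([ 536.7, -715.2]), array([36.1, 38.7]), 55.1),), ((array([ 472.8, -428. ]), array([ 55.4, 104.3]), 18.3),), ((array([ 602.3, -332.8]), array([ 57.3, 106.3]), 14.3),)]
lid [((array([ 584.1, -679.7]), array([91.6, 22.6]), 51.7),), ((array([496.5, 378.5]), array([ 82.5, 169.5]), 5.8),)]
timer [ 328.56690918 -423.15040308   48.2004146 ] spat [array([378.98937297, 416.33903278,  23.47526519]), array([396.39137408, 370.24735444,  11.14913898]), array([329.25733443, 603.65488621,   0.79662484]), array([913.78251172, 246.67450839,   8.86346359]), array([903.77649277,  54.45195257,  19.53065689])]
```

View pics/crop1.png

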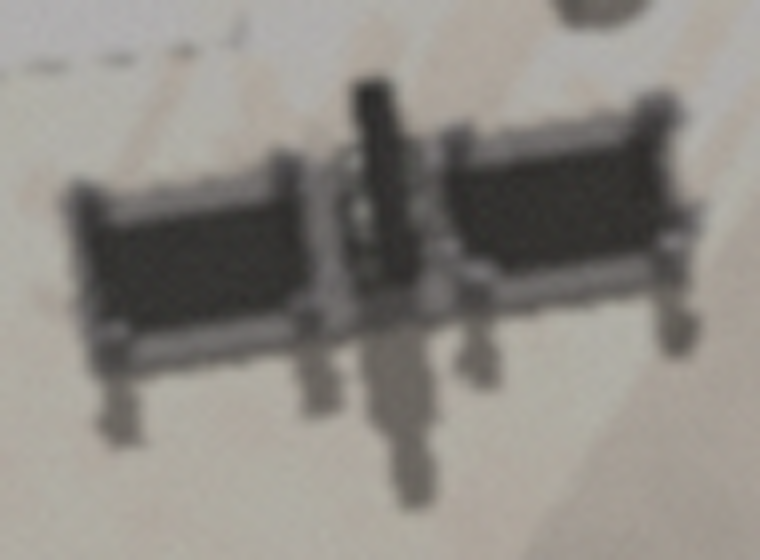

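Emit:
arm_command:
  moves:
    - {"dr": [0,0,0],"dp": [0,0,-60],"gripper": -1}
    - {"dr": [0,0,0],"dp": [0,0,-60],"gripper": -1}
    - {"dr": [0,0,0],"dp": [0,-50,0],"gripper": -1}
    - {"dr": [0,0,0],"dp": [0,-60,0],"gripper": -1}
    - {"dr": [0,0,0],"dp": [0,0,0],"gripper": -1}

```text
time: 0.72
position: [0.1309, -0.5194, 0.3331]
orientation: [[0.97, 0.244, -0.002], [0.244, -0.97, 0.01], [0.001, -0.01, -1.0]]
ft_force: [-0.6, -0.3, -0.5]
grip_width: 0.0956
```

The crop shows the handle bar's top running from (372,82) to (401,288). The base plate's front edge runs from (130,372) to (655,290) and its back edge from (105,190) to (640,115). Next I'll fit the caddy from these points and overlay the model.

```bash
cat > fit.py <<'E'
from h import *
f=lambda c:np.array(c)/8-.5+.0625+[215,140]
bar=ray('top',f([[372,82],[401,288]]),.166); bar_c=bar.mean(0)
fr=ray('top',f([[130,372],[655,290]]),.012); bk=ray('top',f([[105,190],[640,115]]),.012)
yaw=lambda a,b:np.degrees(np.arctan2(-(a-b)[0],(a-b)[1]))
print('bar',bar,np.linalg.norm(bar[0]-bar[1]),bar_c,'yaw',90-np.degrees(np.arctan2(*(bar[0]-bar[1])[:2])))
print('fr',yaw(*fr),'bk',yaw(*bk),fr.mean(0),bk.mean(0))
import sys
x,y,a=[float(v) for v in sys.argv[1:4]]
R=np.array([[np.cos(np.radians(a)),-np.sin(np.radians(a))],[np.sin(np.radians(a)),np.cos(np.radians(a))]])
m=ctrl.camera_model('top');K=m['intrinsics']
def pr(l,z):
    w=np.c_[np.array(l)@R.T+[x,y],np.full(len(l),z)]/1000; c=w@np.array(m['R']).T+m['t']; q=c@K.T; q=q[:,:2]/q[:,2:]
    return (((q-[215,140])+.5)*8).astype(np.int32)
im=cv2.imread('pics/crop1.png')
sq=lambda cx,cy,w,h:[(cx-w/2,cy-h/2),(cx+w/2,cy-h/2),(cx+w/2,cy+h/2),(cx-w/2,cy+h/2)]
for l,z,c in((sq(0,0,94,322),12,(0,255,0)),(sq(0,95,84,134),84,(0,0,255)),(sq(0,-95,84,134),84,(0,0,255)),(sq(0,0,100,22),160,(255,255,0))):
    cv2.polylines(im,[pr(l,z)],True,c,1)
cv2.imwrite(sys.argv[4],im)
E
python3 fit.py 622 -3 9 pics/ov1.png
```

```text
bar [[700.1369769    9.42201591 166.        ]
 [599.34812775  -5.15371518 166.        ]] 101.83734114350374 [649.74255232   2.13415036 166.        ] yaw 8.228865861074368
fr 9.569341998057217 bk 8.756264644129063 [604.63208418  -5.79512027  12.        ] [699.66921117   5.2997754   12.        ]
```

View pics/ov1.png

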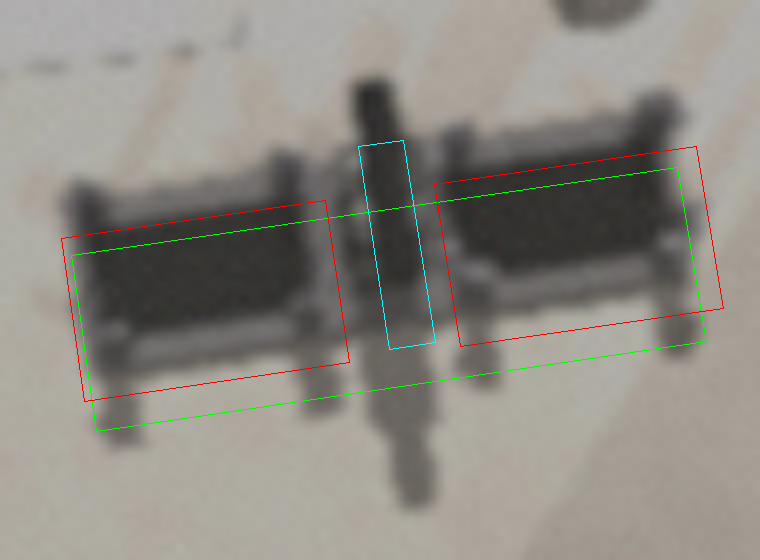

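The overlay at x=622 sits too low in the picture. The fit itself says about (651, 1, 8.8°), so I'll check that.

```bash
python3 fit.py 651 1.5 8.7 pics/ov2.png >/dev/null
```

```text
(no output)
```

View pics/ov2.png

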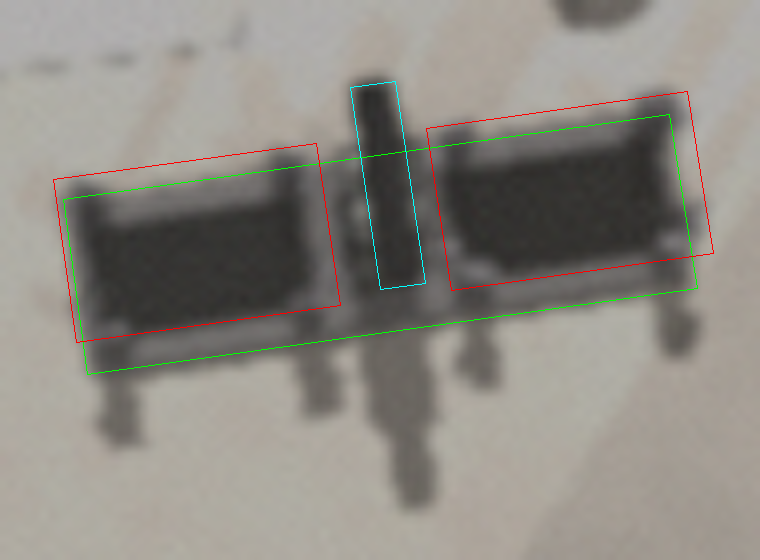

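The overlay fits: caddy at about (651, 1.5) mm, yaw 8.7°. I'll write the row planner and go to the lid tab.

```bash
cat >> h.py <<'E'
from scipy.spatial.transform import Rotation as Ro
import json
def down(yaw,tilt=0,tax=0):
    "tool down, tool y axis at yaw deg; then tilted by tilt rad about world horizontal axis at yaw tax deg"
    a=np.radians(yaw); y=np.array([np.cos(a),np.sin(a),0]); z=np.array([0,0,-1.]); R=np.c_[np.cross(y,z),y,z]
    b=np.radians(tax); return Ro.from_rotvec(tilt*np.array([np.cos(b),np.sin(b),0])).as_matrix()@R
def plan(wps,start=None,vmax=58,wmax=.18):
    """wps: (xyz mm, R, gripper[, min rows])"""
    o=ctrl.observe(); p=np.array(o['position'])*1000;R=np.array(o['orientation'])
    rows=[]
    for w in wps:
        P,T,g=np.array(w[0],float),w[1],w[2]
        D=P-p; ang=np.linalg.norm(Ro.from_matrix(R.T@T).as_rotvec())
        n=max(1,int(np.ceil(max(np.linalg.norm(D)/vmax,ang/wmax))),w[3] if len(w)>3 else 1)
        for i in range(n):
            k=n-i; dp=np.round(R.T@(P-p)/k); rv=Ro.from_matrix(R.T@T).as_rotvec()/k; rv=np.round(rv,3)
            rows.append({"dr":[float(v)+0. for v in rv],"dp":[int(v) for v in dp],"gripper":g})
            p=p+R@dp; R=R@Ro.from_rotvec(rv).as_matrix()
    s=0
    while s<len(rows): print(json.dumps(rows[s:s+12])); s+=12
    print(len(rows),'end',np.round(p,1))
E
python3 - <<'E'
from h import *
R=down(6.3)
plan([((430,-250,300),down(-40),-.3),((430,100,300),down(-20),-.3),((474,382,200),R,-.3),((475,382,120),R,-.3)])
E
```

```text
[{"dr": [-0.001, -0.001, -0.089], "dp": [51, -27, 5], "gripper": -0.3}, {"dr": [-0.002, -0.001, -0.089], "dp": [53, -22, 5], "gripper": -0.3}, {"dr": [-0.001, 0.0, -0.09], "dp": [55, -17, 5], "gripper": -0.3}, {"dr": [-0.002, -0.001, -0.089], "dp": [56, -13, 5], "gripper": -0.3}, {"dr": [-0.001, 0.0, -0.09], "dp": [57, -7, 5], "gripper": -0.3}, {"dr": [-0.002, -0.001, -0.089], "dp": [57, -2, 5], "gripper": -0.3}, {"dr": [-0.001, 0.0, -0.09], "dp": [58, 2, 4], "gripper": -0.3}, {"dr": [0.0, 0.0, -0.05], "dp": [38, -32, 0], "gripper": -0.3}, {"dr": [0.0, 0.0, -0.05], "dp": [40, -30, 0], "gripper": -0.3}, {"dr": [0.0, 0.0, -0.05], "dp": [41, -28, 0], "gripper": -0.3}, {"dr": [0.0, 0.0, -0.05], "dp": [43, -26, 0], "gripper": -0.3}, {"dr": [0.0, 0.0, -0.05], "dp": [44, -24, 0], "gripper": -0.3}]
[{"dr": [0.0, 0.0, -0.049], "dp": [45, -22, 0], "gripper": -0.3}, {"dr": [0.0, 0.0, -0.05], "dp": [46, -19, 0], "gripper": -0.3}, {"dr": [0.0, 0.0, -0.076], "dp": [47, -9, 17], "gripper": -0.3}, {"dr": [0.0, 0.0, -0.077], "dp": [47, -6, 17], "gripper": -0.3}, {"dr": [0.0, 0.0, -0.076], "dp": [48, -2, 17], "gripper": -0.3}, {"dr": [0.0, 0.0, -0.077], "dp": [47, 2, 16], "gripper": -0.3}, {"dr": [0.0, 0.0, -0.076], "dp": [47, 5, 17], "gripper": -0.3}, {"dr": [0.0, 0.0, -0.077], "dp": [47, 9, 16], "gripper": -0.3}, {"dr": [0.0, 0.0, 0.0], "dp": [0, 0, 40], "gripper": -0.3}, {"dr": [0.0, 0.0, 0.0], "dp": [0, 1, 40], "gripper": -0.3}]
22 end [475.1 382.  120.1]
```

Emit:
arm_command:
  moves:
    - {"dr": [0,0,-0.09],"dp": [51,-27,5],"gripper": -0.3}
    - {"dr": [0,0,-0.09],"dp": [53,-22,5],"gripper": -0.3}
    - {"dr": [0,0,-0.09],"dp": [55,-17,5],"gripper": -0.3}
    - {"dr": [0,0,-0.09],"dp": [56,-13,5],"gripper": -0.3}
    - {"dr": [0,0,-0.09],"dp": [57,-7,5],"gripper": -0.3}
    - {"dr": [0,0,-0.09],"dp": [57,-2,5],"gripper": -0.3}
    - {"dr": [0,0,-0.09],"dp": [58,2,4],"gripper": -0.3}
    - {"dr": [0,0,-0.05],"dp": [38,-32,0],"gripper": -0.3}
    - {"dr": [0,0,-0.05],"dp": [40,-30,0],"gripper": -0.3}
    - {"dr": [0,0,-0.05],"dp": [41,-28,0],"gripper": -0.3}
    - {"dr": [0,0,-0.05],"dp": [43,-26,0],"gripper": -0.3}
    - {"dr": [0,0,-0.05],"dp": [44,-24,0],"gripper": -0.3}

```text
time: 2.22
position: [0.4359, 0.0123, 0.2979]
orientation: [[0.411, 0.912, -0.006], [0.912, -0.411, 0.013], [0.01, -0.01, -1.0]]
ft_force: [1.0, 0.5, -0.3]
grip_width: 0.0618
```

```bash
python3 - <<'E'
from h import *
R=down(6.3)
plan([((430,100,300),down(-20),-.3),((474,382,200),R,-.3),((475,382,120),R,-.3)])
E
```

```text
[{"dr": [-0.005, -0.005, -0.037], "dp": [39, -21, 0], "gripper": -0.3}, {"dr": [-0.005, -0.005, -0.037], "dp": [39, -19, -1], "gripper": -0.3}, {"dr": [0.0, 0.0, -0.077], "dp": [47, -9, 17], "gripper": -0.3}, {"dr": [0.0, 0.0, -0.076], "dp": [47, -6, 17], "gripper": -0.3}, {"dr": [0.0, 0.0, -0.077], "dp": [48, -2, 16], "gripper": -0.3}, {"dr": [0.0, 0.0, -0.076], "dp": [47, 2, 17], "gripper": -0.3}, {"dr": [0.0, 0.0, -0.077], "dp": [47, 5, 16], "gripper": -0.3}, {"dr": [0.0, 0.0, -0.076], "dp": [47, 9, 17], "gripper": -0.3}, {"dr": [0.0, 0.0, 0.0], "dp": [0, 1, 40], "gripper": -0.3}, {"dr": [0.0, 0.0, 0.0], "dp": [0, 0, 40], "gripper": -0.3}]
10 end [474.8 381.9 119.8]
```

Emit:
arm_command:
  moves:
    - {"dr": [-0.005,-0.005,-0.037],"dp": [39,-21,0],"gripper": -0.3}
    - {"dr": [-0.005,-0.005,-0.037],"dp": [39,-19,-1],"gripper": -0.3}
    - {"dr": [0,0,-0.077],"dp": [47,-9,17],"gripper": -0.3}
    - {"dr": [0,0,-0.076],"dp": [47,-6,17],"gripper": -0.3}
    - {"dr": [0,0,-0.077],"dp": [48,-2,16],"gripper": -0.3}
    - {"dr": [0,0,-0.076],"dp": [47,2,17],"gripper": -0.3}
    - {"dr": [0,0,-0.077],"dp": [47,5,16],"gripper": -0.3}
    - {"dr": [0,0,-0.076],"dp": [47,9,17],"gripper": -0.3}
    - {"dr": [0,0,0],"dp": [0,1,40],"gripper": -0.3}
    - {"dr": [0,0,0],"dp": [0,0,40],"gripper": -0.3}

```text
time: 3.48
position: [0.4799, 0.4035, 0.1149]
orientation: [[-0.134, 0.991, 0.008], [0.991, 0.134, 0.002], [0.001, 0.008, -1.0]]
ft_force: [0.6, 0.0, -1.0]
grip_width: 0.0617
```

```bash
python3 - <<'E'
from h import *
snap('side','s1')
plan([((475,382,72),down(6.3),-.3),((475,382,72),down(6.3),1,5)])
p=np.load('pics/s1_p.npy'); cv2.imwrite('pics/s1c.png',cv2.resize(p[120:240,170:370,::-1],None,fx=4,fy=4,interpolation=cv2.INTER_CUBIC))
E
```

```text
[{"dr": [-0.001, 0.003, 0.024], "dp": [-19, -4, 36], "gripper": -0.3}, {"dr": [0.0, 0.0, 0.0], "dp": [0, 0, 0], "gripper": 1}, {"dr": [0.0, 0.0, 0.0], "dp": [0, 0, 0], "gripper": 1}, {"dr": [0.0, 0.0, 0.0], "dp": [0, 0, 0], "gripper": 1}, {"dr": [0.0, 0.0, 0.0], "dp": [0, 0, 0], "gripper": 1}, {"dr": [0.0, 0.0, 0.0], "dp": [0, 0, 0], "gripper": 1}]
6 end [475.3 381.7  72.2]
```

View pics/s1c.png

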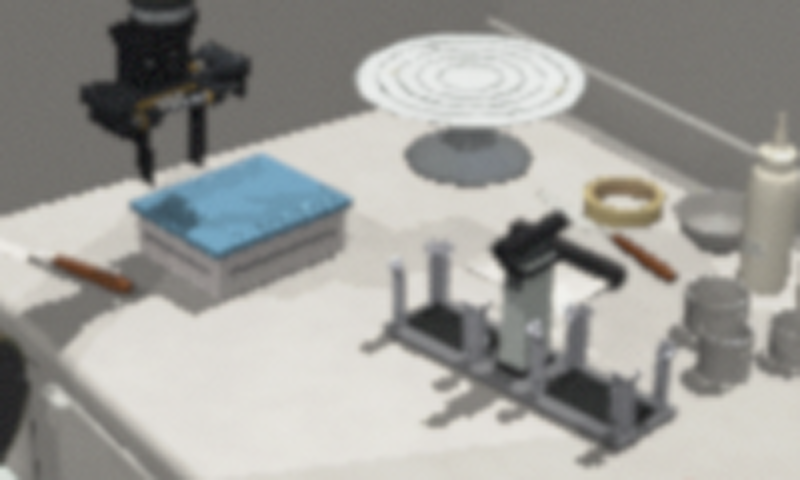

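The side view shows the gripper above the near edge of the lid, with the tab in its shadow near (175,210), and the caddy empty. The arm overshot sideways by 2 cm, so I'll correct that first and then descend.

Emit:
arm_command:
  moves:
    - {"dr": [0,0.003,0.024],"dp": [-19,-4,0],"gripper": -0.3}
    - {"dr": [0,0,0],"dp": [0,0,0],"gripper": -0.3}

```text
time: 3.78
position: [0.4747, 0.3815, 0.1052]
orientation: [[-0.11, 0.994, -0.006], [0.994, 0.11, -0.003], [-0.003, -0.006, -1.0]]
ft_force: [0.1, -0.7, 0.9]
grip_width: 0.0619
```

```bash
python3 - <<'E'
from h import *
plan([((476,382,72),down(6.3),-.3,2)])
E
```

```text
[{"dr": [-0.003, 0.001, 0.0], "dp": [0, 1, 17], "gripper": -0.3}, {"dr": [-0.003, 0.002, 0.0], "dp": [0, 0, 16], "gripper": -0.3}]
2 end [475.6 381.5  72.2]
```

Emit:
arm_command:
  moves:
    - {"dr": [-0.003,0.001,0],"dp": [0,1,15],"gripper": -0.3}
    - {"dr": [-0.003,0.001,0],"dp": [0,0,10],"gripper": -0.3}
    - {"dr": [0,0,0],"dp": [0,0,4],"gripper": -0.3}
    - {"dr": [0,0,0],"dp": [0,0,0],"gripper": -0.3}

```text
time: 4.28
position: [0.4771, 0.3834, 0.0758]
orientation: [[-0.111, 0.994, 0.003], [0.994, 0.111, 0.001], [0.001, 0.003, -1.0]]
ft_force: [0.1, -0.4, -0.8]
grip_width: 0.062
```

Emit:
arm_command:
  moves:
    - {"dr": [0,0,0],"dp": [0,0,3],"gripper": 0.2}
    - {"dr": [0,0,0],"dp": [0,0,0],"gripper": 1}
    - {"dr": [0,0,0],"dp": [0,0,0],"gripper": 1}
    - {"dr": [0,0,0],"dp": [0,0,0],"gripper": 1}
    - {"dr": [0,0,0],"dp": [0,0,0],"gripper": 1}
    - {"dr": [0,0,0],"dp": [0,0,0],"gripper": 1}

```text
time: 5.03
position: [0.4777, 0.384, 0.074]
orientation: [[-0.111, 0.994, 0.005], [0.994, 0.111, 0.003], [0.002, 0.005, -1.0]]
ft_force: [0.2, -0.4, -1.5]
grip_width: 0.0121
```

Emit:
arm_command:
  moves:
    - {"dr": [0.025,0,0],"dp": [0,0.3,-4.2],"gripper": 1}
    - {"dr": [0.025,0,0],"dp": [0,0.3,-4.2],"gripper": 1}
    - {"dr": [0.025,0,0],"dp": [0,0.3,-4.2],"gripper": 1}
    - {"dr": [0.025,0,0],"dp": [0,0.3,-4.2],"gripper": 1}
    - {"dr": [0.025,0,0],"dp": [0,0.3,-4.2],"gripper": 1}
    - {"dr": [0.025,0,0],"dp": [0,0.3,-4.2],"gripper": 1}
    - {"dr": [0.025,0,0],"dp": [0,0.3,-4.2],"gripper": 1}
    - {"dr": [0,0,0],"dp": [0,0,0],"gripper": 1}

```text
time: 6.02
position: [0.4831, 0.3845, 0.1054]
orientation: [[-0.111, 0.977, -0.18], [0.994, 0.109, -0.018], [0.003, -0.181, -0.984]]
ft_force: [0.2, -0.2, -0.3]
grip_width: 0.0118
```

```bash
python3 - <<'E'
from h import *
snap('side','s2')
p=np.load('pics/s2_p.npy'); cv2.imwrite('pics/s2c.png',cv2.resize(p[120:210,170:290,::-1],None,fx=6,fy=6,interpolation=cv2.INTER_CUBIC))
E
```

```text
(no output)
```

View pics/s2c.png

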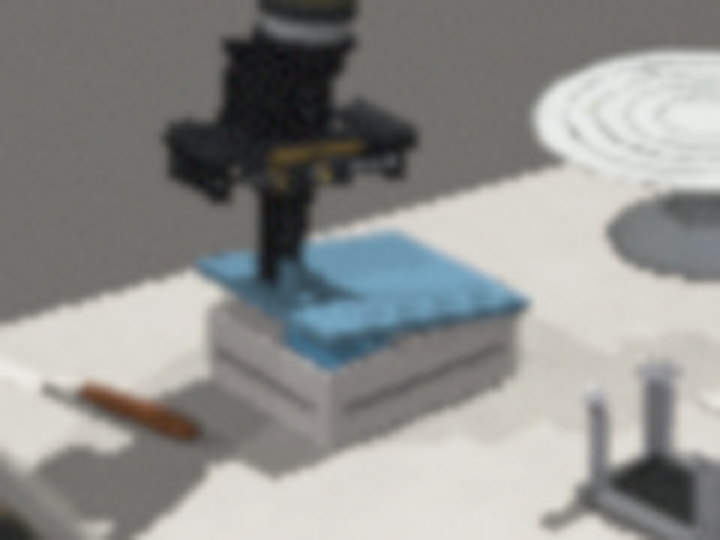

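The lid is tipped with its far edge on the rim. To make sure of the contact, I'll press the far edge down gently.

Emit:
arm_command:
  moves:
    - {"dr": [0.015,0,0],"dp": [0,0,1],"gripper": 1}
    - {"dr": [0.015,0,0],"dp": [0,0,1],"gripper": 1}
    - {"dr": [0.01,0,0],"dp": [0,0,1],"gripper": 1}
    - {"dr": [0,0,0],"dp": [0,0,1],"gripper": 1}
    - {"dr": [0,0,0],"dp": [0,0,0],"gripper": 1}

```text
time: 6.7
position: [0.4829, 0.3852, 0.1035]
orientation: [[-0.111, 0.97, -0.218], [0.994, 0.109, -0.021], [0.004, -0.219, -0.976]]
ft_force: [-1.5, -1.4, 3.2]
grip_width: 0.0121
```

Upward reaction of 3 N, so the far edge is in contact at about 0.22 rad. Next: lift, level and carry.

```bash
python3 - <<'E'
from h import *
R=down(6.3)
T=np.array(ctrl.observe()['orientation'])
plan([((483,385,190),T,1,4),((478,384,230),R,1,3),((420,230,220),R,1,4),((370,100,200),R,1,4)],vmax=45)
E
```

```text
[{"dr": [0.0, 0.0, 0.0], "dp": [0, -5, -21], "gripper": 1}, {"dr": [0.0, 0.0, 0.0], "dp": [0, -5, -21], "gripper": 1}, {"dr": [0.0, 0.0, 0.0], "dp": [0, -4, -21], "gripper": 1}, {"dr": [0.0, 0.0, 0.0], "dp": [0, -5, -21], "gripper": 1}, {"dr": [-0.074, -0.001, 0.001], "dp": [0, -5, -13], "gripper": 1}, {"dr": [-0.073, -0.001, 0.001], "dp": [0, -3, -13], "gripper": 1}, {"dr": [-0.074, -0.002, 0.0], "dp": [0, -3, -13], "gripper": 1}, {"dr": [0.0, 0.0, 0.0], "dp": [-37, -19, 2], "gripper": 1}, {"dr": [0.0, 0.0, 0.0], "dp": [-37, -18, 3], "gripper": 1}, {"dr": [0.0, 0.0, 0.0], "dp": [-36, -19, 2], "gripper": 1}, {"dr": [0.0, 0.0, 0.0], "dp": [-37, -18, 3], "gripper": 1}, {"dr": [0.0, 0.0, 0.0], "dp": [-31, -16, 5], "gripper": 1}]
[{"dr": [0.0, 0.0, 0.0], "dp": [-31, -16, 5], "gripper": 1}, {"dr": [0.0, 0.0, 0.0], "dp": [-31, -16, 5], "gripper": 1}, {"dr": [0.0, 0.0, 0.0], "dp": [-31, -16, 5], "gripper": 1}]
15 end [370.3  99.6 200. ]
```

Emit:
arm_command:
  moves:
    - {"dr": [0,0,0],"dp": [0,-5,-21],"gripper": 1}
    - {"dr": [0,0,0],"dp": [0,-5,-21],"gripper": 1}
    - {"dr": [0,0,0],"dp": [0,-4,-21],"gripper": 1}
    - {"dr": [0,0,0],"dp": [0,-5,-21],"gripper": 1}
    - {"dr": [-0.05,0,0],"dp": [0,-4,-13],"gripper": 1}
    - {"dr": [-0.05,0,0],"dp": [0,-3,-13],"gripper": 1}
    - {"dr": [-0.05,0,0],"dp": [0,-3,-13],"gripper": 1}
    - {"dr": [-0.05,0,0],"dp": [-20,-10,2],"gripper": 1}
    - {"dr": [-0.02,0,0],"dp": [-37,-18,3],"gripper": 1}
    - {"dr": [0,0,0],"dp": [-36,-19,2],"gripper": 1}
    - {"dr": [0,0,0],"dp": [-37,-18,3],"gripper": 1}
    - {"dr": [0,0,0],"dp": [-31,-16,5],"gripper": 1}

```text
time: 8.2
position: [0.4144, 0.2119, 0.2231]
orientation: [[-0.116, 0.993, 0.013], [0.993, 0.116, 0.005], [0.003, 0.014, -1.0]]
ft_force: [-0.1, 0.2, -0.9]
grip_width: 0.0117
```

```bash
python3 - <<'E'
from h import *
R=down(6.3)
plan([((370,95,120),R,1,4),((370,95,50),R,1,4)],vmax=40)
snap('side','s3')
E
```

```text
[{"dr": [0.003, -0.001, 0.001], "dp": [-22, -12, 20], "gripper": 1}, {"dr": [0.003, -0.001, 0.001], "dp": [-22, -12, 21], "gripper": 1}, {"dr": [0.003, 0.0, 0.001], "dp": [-22, -11, 20], "gripper": 1}, {"dr": [0.002, -0.001, 0.002], "dp": [-23, -12, 21], "gripper": 1}, {"dr": [0.003, 0.0, 0.001], "dp": [-22, -11, 20], "gripper": 1}, {"dr": [0.0, 0.0, 0.0], "dp": [0, 0, 18], "gripper": 1}, {"dr": [0.0, 0.0, 0.0], "dp": [0, 0, 17], "gripper": 1}, {"dr": [0.0, 0.0, 0.0], "dp": [0, 0, 18], "gripper": 1}, {"dr": [0.0, 0.0, 0.0], "dp": [0, 0, 17], "gripper": 1}]
9 end [370.1  95.2  50.5]
```

View pics/s3.png

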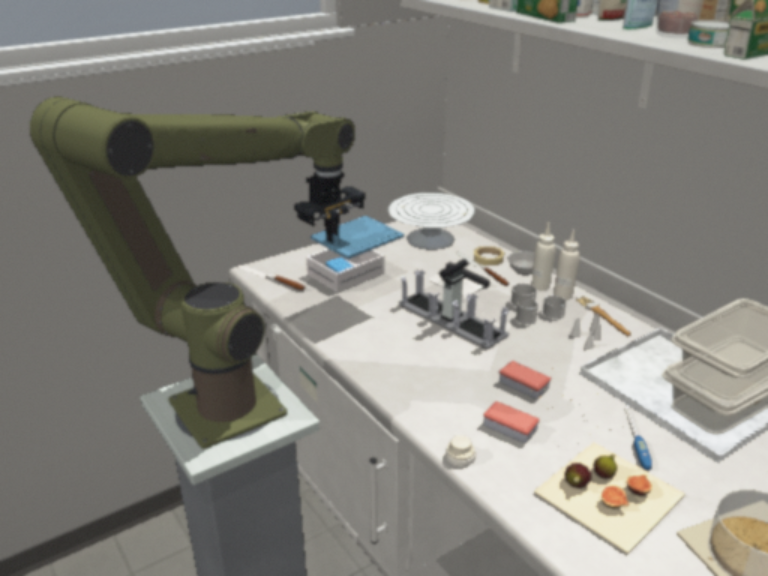

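The lid is held level at (358,236), the pack is visible in the tub, and there are only two tins, at (525,378) and (510,420). Lowering the lid.

Emit:
arm_command:
  moves:
    - {"dr": [0.003,0,0],"dp": [-22,-12,20],"gripper": 1}
    - {"dr": [0.003,0,0],"dp": [-22,-12,21],"gripper": 1}
    - {"dr": [0.003,0,0],"dp": [-22,-11,20],"gripper": 1}
    - {"dr": [0.003,0,0],"dp": [-23,-12,21],"gripper": 1}
    - {"dr": [0.003,0,0],"dp": [-15,-8,15],"gripper": 1}
    - {"dr": [0,0,0],"dp": [0,0,18],"gripper": 1}
    - {"dr": [0,0,0],"dp": [0,0,17],"gripper": 1}
    - {"dr": [0,0,0],"dp": [0,0,10],"gripper": 1}
    - {"dr": [0,0,0],"dp": [0,0,5],"gripper": 1}
    - {"dr": [0,0,0],"dp": [0,0,0],"gripper": 1}

```text
time: 9.5
position: [0.3679, 0.0994, 0.0754]
orientation: [[-0.115, 0.993, -0.002], [0.993, 0.115, 0.004], [0.004, -0.002, -1.0]]
ft_force: [-1.0, -0.2, -3.9]
grip_width: 0.0157
```

Grip width has gone up to 15.7 mm, which may be the slackening. Checking.

Emit:
arm_command:
  moves:
    - {"dr": [0,0,0],"dp": [0,0,0],"gripper": 1}
    - {"dr": [0,0,0],"dp": [0,0,0],"gripper": 1}

```text
time: 9.75
position: [0.3689, 0.0997, 0.0765]
orientation: [[-0.115, 0.993, -0.0], [0.993, 0.115, 0.004], [0.004, 0.0, -1.0]]
ft_force: [-0.2, 0.4, -1.2]
grip_width: 0.0118
```

```bash
python3 - <<'E'
from h import *
print(ctrl.observe()['grip_width'])
p,d=snap('side','s4')
w=cloud('side',d); b=blobs(p,w,blue(p)&(w[...,0]>.25)&(w[...,1]>-.2)); print(b)
cv2.imwrite('pics/s4c.png',cv2.resize(p[130:250,150:300,::-1],None,fx=5,fy=5,interpolation=cv2.INTER_CUBIC))
E
```

```text
0.01179068848716403
[(3, np.int32(1016), array([368., 308.]), array([446.,  86.,  66.]), (array([480.7, 109.8]), array([266. , 165.9]), 7.2))]
```

View pics/s4c.png

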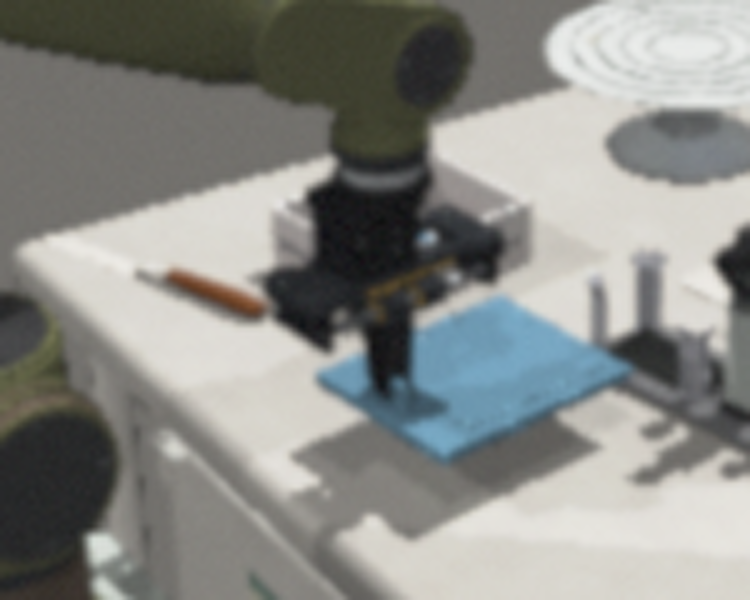

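The lid is still held level, about 6 cm up (the grip recovered). I'll lower it to about z=21 mm.

Emit:
arm_command:
  moves:
    - {"dr": [0,0,0],"dp": [0,0,14],"gripper": 1}
    - {"dr": [0,0,0],"dp": [0,0,14],"gripper": 1}
    - {"dr": [0,0,0],"dp": [0,0,12],"gripper": 1}
    - {"dr": [0,0,0],"dp": [0,0,5],"gripper": 1}
    - {"dr": [0,0,0],"dp": [0,0,3],"gripper": 1}
    - {"dr": [0,0,0],"dp": [0,0,0],"gripper": 1}

```text
time: 10.55
position: [0.3686, 0.0998, 0.0248]
orientation: [[-0.115, 0.993, -0.001], [0.993, 0.115, 0.004], [0.004, -0.001, -1.0]]
ft_force: [1.0, -0.3, -0.5]
grip_width: 0.0119
```

Emit:
arm_command:
  moves:
    - {"dr": [0,0,0],"dp": [0,0,3],"gripper": 1}
    - {"dr": [0,0,0],"dp": [0,0,2],"gripper": 1}
    - {"dr": [0,0,0],"dp": [0,0,0],"gripper": 1}

```text
time: 10.92
position: [0.3702, 0.1001, 0.0254]
orientation: [[-0.115, 0.993, -0.003], [0.993, 0.115, 0.004], [0.004, -0.002, -1.0]]
ft_force: [0.8, -1.0, -1.3]
grip_width: 0.0117
```

Emit:
arm_command:
  moves:
    - {"dr": [0,0,0],"dp": [0,0,4],"gripper": 1}
    - {"dr": [0,0,0],"dp": [0,0,4],"gripper": 1}
    - {"dr": [0,0,0],"dp": [0,0,0],"gripper": 1}

```text
time: 11.3
position: [0.3716, 0.1003, 0.0255]
orientation: [[-0.116, 0.993, -0.008], [0.993, 0.116, 0.003], [0.003, -0.008, -1.0]]
ft_force: [-0.2, 0.1, -1.2]
grip_width: 0.0118
```

Descent has stopped, so the lid is on the table (it slid about 5 mm in the slackened grip). Releasing.

Emit:
arm_command:
  moves:
    - {"dr": [0,0,0],"dp": [0,0,0],"gripper": -0.2}
    - {"dr": [0,0,0],"dp": [0,0,0],"gripper": -0.2}
    - {"dr": [0,0,0],"dp": [0,0,0],"gripper": -0.2}
    - {"dr": [0,0,0],"dp": [0,0,0],"gripper": -0.2}
    - {"dr": [0,0,0],"dp": [0,0,-30],"gripper": -0.2}
    - {"dr": [0,0,0],"dp": [0,0,-50],"gripper": -0.2}
    - {"dr": [0,0,0],"dp": [0,0,-50],"gripper": -0.2}
    - {"dr": [0,0,0],"dp": [0,0,-40],"gripper": -0.2}
    - {"dr": [0,0,0],"dp": [0,0,0],"gripper": -0.2}

```text
time: 12.42
position: [0.3715, 0.0996, 0.198]
orientation: [[-0.116, 0.993, -0.011], [0.993, 0.116, 0.002], [0.003, -0.011, -1.0]]
ft_force: [0.6, -0.3, 0.0]
grip_width: 0.0574
```

```bash
python3 - <<'E'
from h import *
p,d=snap('side','s5'); w=cloud('side',d)
m=blue(p)&(w[...,0]>.25)&(w[...,1]>-.1)&(w[...,1]<.25)&(w[...,2]<.03)
P=w[m]; A=np.c_[P[:,:2],np.ones(len(P))]; c=np.linalg.lstsq(A,P[:,2],rcond=None)[0]; print(len(P),'tilt',c[:2],'z',np.median(P[:,2]),prect('side',m,.012))
p,d=snap('top','t5');w=cloud('top',d)
print('top lid/pack',prect('top',blue(p),.012),prect('top',blue(p)&(w[...,1]>.3),.033))
print('tins top',prect('top',red(p),.036),'side',prect('side',red(np.load('pics/s5_p.npy')),.036))
plan([((370,-100,250),down(5),-.2),((460,-300,200),down(18),-.2),((474,-422,120),down(18.5),-.2)],vmax=50)
E
```

```text
1027 tilt [7.53382583e-05 5.75320600e-03] z 0.013999439237030203 [((array([449.2, 104.3]), array([198.9, 164.8]), 6.2),)]
top lid/pack [((array([451.9, 108.7]), array([188.7, 153.4]), 6.8),), ((array([547.6, 397.7]), array([ 54.5, 104.5]), 0.6),), ((array([ 640.7, -642.7]), array([88. , 19.2]), 52.4),)] [((array([544.7, 393.7]), array([ 53.9, 103.3]), 0.6),)]
tins top [((array([ 474.8, -702.4]), array([32.6, 36. ]), 61.5),), ((array([ 473.6, -419.7]), array([ 54.2, 103.6]), 18.8),), ((array([ 540.9, -708.2]), array([34.7, 34.2]), 63.3),), ((array([ 604.8, -323.7]), array([ 53.6, 102.9]), 14.7),)] side [((array([ 472.8, -709.2]), array([43.9, 38.5]), 79.9),), ((array([ 536.7, -715.2]), array([36.1, 38.7]), 55.1),), ((array([ 470.9, -427.3]), array([ 57.9, 106.6]), 19.1),), ((array([ 602.1, -332.9]), array([ 57.7, 106.3]), 14.3),)]
[{"dr": [-0.004, -0.001, 0.006], "dp": [-40, -5, -11], "gripper": -0.2}, {"dr": [-0.003, -0.001, 0.006], "dp": [-39, -4, -11], "gripper": -0.2}, {"dr": [-0.004, 0.0, 0.006], "dp": [-40, -4, -11], "gripper": -0.2}, {"dr": [-0.003, -0.001, 0.005], "dp": [-40, -4, -12], "gripper": -0.2}, {"dr": [-0.004, 0.0, 0.006], "dp": [-39, -4, -11], "gripper": -0.2}, {"dr": [0.0, 0.0, -0.045], "dp": [-41, 15, 10], "gripper": -0.2}, {"dr": [0.0, 0.0, -0.046], "dp": [-42, 13, 10], "gripper": -0.2}, {"dr": [0.0, 0.0, -0.045], "dp": [-43, 10, 10], "gripper": -0.2}, {"dr": [0.0, 0.0, -0.046], "dp": [-43, 9, 10], "gripper": -0.2}, {"dr": [0.0, 0.0, -0.045], "dp": [-43, 6, 10], "gripper": -0.2}, {"dr": [0.0, 0.0, -0.003], "dp": [-40, -8, 27], "gripper": -0.2}, {"dr": [0.0, 0.0, -0.003], "dp": [-40, -8, 26], "gripper": -0.2}]
[{"dr": [0.0, 0.0, -0.003], "dp": [-41, -8, 27], "gripper": -0.2}]
13 end [ 474.5 -422.1  119.9]
```

The lid lies flat (z≈14 mm, tilt≈0). The top camera agrees with the gripper position to about 2 mm, so I'll trust it over the side camera. The pack's measured direction is odd, so I'll look at it.

```bash
python3 - <<'E'
from h import *
p=np.load('pics/t5_p.npy')
cv2.imwrite('pics/t5c.png',cv2.resize(p[150:250,130:250,::-1],None,fx=6,fy=6,interpolation=cv2.INTER_CUBIC))
E
```

```text
(no output)
```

View pics/t5c.png

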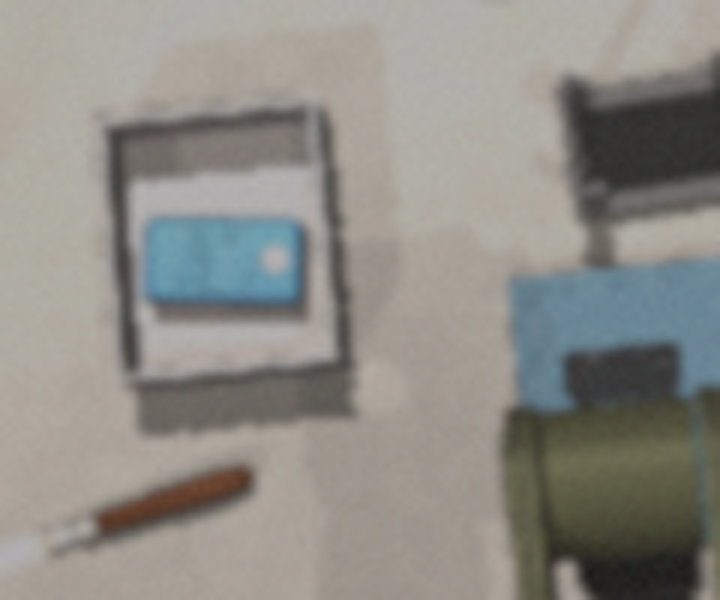

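Emit:
arm_command:
  moves:
    - {"dr": [-0.004,-0.001,0.006],"dp": [-40,-5,-11],"gripper": -0.2}
    - {"dr": [-0.003,-0.001,0.006],"dp": [-39,-4,-11],"gripper": -0.2}
    - {"dr": [-0.004,0,0.006],"dp": [-40,-4,-11],"gripper": -0.2}
    - {"dr": [-0.003,-0.001,0.005],"dp": [-40,-4,-12],"gripper": -0.2}
    - {"dr": [-0.004,0,0.006],"dp": [-39,-4,-11],"gripper": -0.2}
    - {"dr": [0,0,-0.045],"dp": [-41,15,10],"gripper": -0.2}
    - {"dr": [0,0,-0.046],"dp": [-42,13,10],"gripper": -0.2}
    - {"dr": [0,0,-0.045],"dp": [-43,10,10],"gripper": -0.2}
    - {"dr": [0,0,-0.046],"dp": [-43,9,10],"gripper": -0.2}
    - {"dr": [0,0,-0.045],"dp": [-43,6,10],"gripper": -0.2}
    - {"dr": [0,0,0],"dp": [-20,-4,5],"gripper": -0.2}
    - {"dr": [0,0,0],"dp": [0,0,0],"gripper": -0.2}

```text
time: 14.02
position: [0.4526, -0.3264, 0.1602]
orientation: [[-0.317, 0.948, -0.039], [0.948, 0.318, 0.021], [0.033, -0.03, -0.999]]
ft_force: [0.3, 1.0, -0.3]
grip_width: 0.0573
```

```bash
python3 - <<'E'
from h import *
p,d=snap('top','t6')
print('tins top',prect('top',red(p),.036))
plan([((474,-420,120),down(18.5),-.5),((474,-420,70),down(18.5),-.5)],vmax=40)
E
```

```text
tins top [((array([ 474., -702.]), array([32.6, 34.3]), 61.7),), ((array([ 540. , -707.8]), array([34.7, 36.1]), 63.3),), ((array([ 591.2, -323.8]), array([108.7,  49.4]), 85.6),)]
[{"dr": [-0.01, -0.011, 0.0], "dp": [-33, -3, 12], "gripper": -0.5}, {"dr": [-0.01, -0.011, 0.0], "dp": [-32, -3, 13], "gripper": -0.5}, {"dr": [-0.01, -0.011, 0.001], "dp": [-32, -3, 13], "gripper": -0.5}, {"dr": [0.0, 0.0, 0.0], "dp": [0, 0, 25], "gripper": -0.5}, {"dr": [0.0, 0.0, 0.0], "dp": [0, 0, 25], "gripper": -0.5}]
5 end [ 473.9 -419.9   70.4]
```

The pack lies crosswise in the tub (long side along world y, crop (225,260)). The far tin's reading has changed: knocked or partly hidden. I'll check both from the side camera.

```bash
python3 - <<'E'
from h import *
p,d=snap('side','s6')
print('tins side',prect('side',red(p),.036), [b for b in blobs(p,cloud('side',d),red(p))])
cv2.imwrite('pics/s6c.png',cv2.resize(p[200:320,270:420,::-1],None,fx=5,fy=5,interpolation=cv2.INTER_CUBIC))
E
```

```text
tins side [((array([ 472.8, -709.2]), array([43.9, 38.5]), 79.9),), ((array([ 536.7, -715.2]), array([36.1, 38.7]), 55.1),), ((array([ 471.3, -428.3]), array([ 57.9, 104.5]), 19.1),), ((array([ 602.3, -332.8]), array([ 57.3, 106.3]), 14.3),)] [(4, np.int32(292), array([525., 376.]), array([ 601., -335.,   36.]), (array([ 603. , -331.4]), array([ 59. , 105.9]), 12.9)), (5, np.int32(369), array([511., 418.]), array([ 470., -431.,   36.]), (array([ 473.1, -427. ]), array([ 59.6, 104.6]), 18.0)), (6, np.int32(109), array([638., 483.]), array([ 540., -712.,   33.]), (array([ 542.1, -711.9]), array([42.8, 36.6]), 36.0)), (7, np.int32(133), array([614., 496.]), array([ 477., -707.,   32.]), (array([ 476.7, -708.7]), array([37. , 41.9]), 13.6))]
```

View pics/s6c.png

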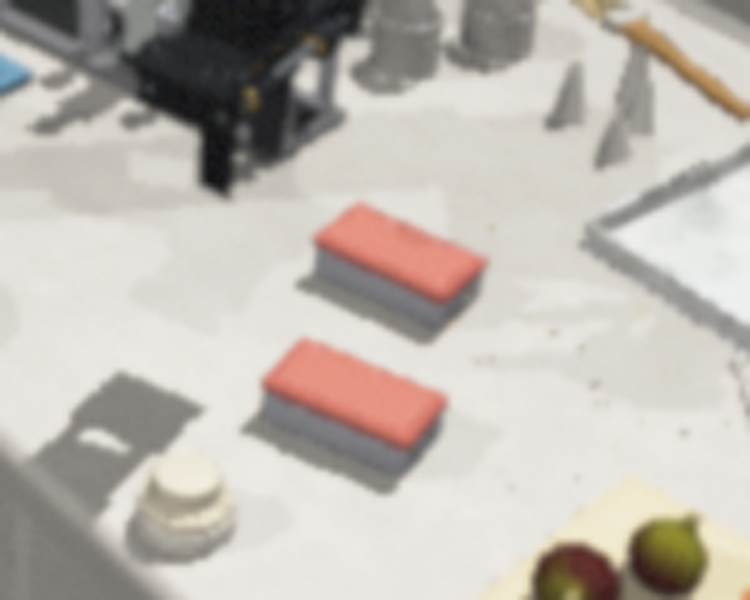

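Neither tin has moved. Going to the near tin.

Emit:
arm_command:
  moves:
    - {"dr": [-0.01,-0.011,0],"dp": [-33,-3,3],"gripper": -0.7}
    - {"dr": [-0.01,-0.011,0],"dp": [-32,-3,3],"gripper": -0.7}
    - {"dr": [-0.01,-0.011,0],"dp": [-20,-2,3],"gripper": -0.7}
    - {"dr": [0,0,0],"dp": [-10,0,0],"gripper": -0.7}
    - {"dr": [0,0,0],"dp": [0,0,0],"gripper": -0.7}

```text
time: 14.75
position: [0.4765, -0.4148, 0.151]
orientation: [[-0.323, 0.946, 0.003], [0.946, 0.323, -0.001], [-0.002, 0.003, -1.0]]
ft_force: [-0.6, -0.3, 0.3]
grip_width: 0.081
```

```bash
python3 - <<'E'
from h import *
plan([((474.5,-421.5,70),down(18.7),-.7,3),((474.5,-421.5,20),down(18.7),-.7,3)],vmax=40)
E
```

```text
[{"dr": [0.001, 0.001, 0.001], "dp": [-2, -1, 27], "gripper": -0.7}, {"dr": [0.001, 0.0, 0.001], "dp": [-2, -2, 27], "gripper": -0.7}, {"dr": [0.001, 0.001, 0.001], "dp": [-2, -1, 27], "gripper": -0.7}, {"dr": [0.0, 0.0, 0.0], "dp": [0, 0, 17], "gripper": -0.7}, {"dr": [0.0, 0.0, 0.0], "dp": [0, 0, 17], "gripper": -0.7}, {"dr": [0.0, 0.0, 0.0], "dp": [0, 0, 16], "gripper": -0.7}]
6 end [ 474.7 -421.7   20. ]
```

Emit:
arm_command:
  moves:
    - {"dr": [0,0,0],"dp": [-2,-1,27],"gripper": -0.7}
    - {"dr": [0,0,0],"dp": [-2,-2,27],"gripper": -0.7}
    - {"dr": [0,0,0],"dp": [-2,-1,27],"gripper": -0.7}
    - {"dr": [0,0,0],"dp": [0,0,17],"gripper": -0.7}
    - {"dr": [0,0,0],"dp": [0,0,15],"gripper": -0.7}
    - {"dr": [0,0,0],"dp": [0,0,6],"gripper": -0.7}
    - {"dr": [0,0,0],"dp": [0,0,0],"gripper": -0.7}

```text
time: 15.62
position: [0.4773, -0.4192, 0.0322]
orientation: [[-0.326, 0.945, 0.007], [0.945, 0.326, -0.003], [-0.005, 0.005, -1.0]]
ft_force: [-0.1, -0.2, 0.2]
grip_width: 0.0807
```

Emit:
arm_command:
  moves:
    - {"dr": [0,0,0],"dp": [-1,-2,10],"gripper": -0.7}
    - {"dr": [0,0,0],"dp": [-1,-2,8],"gripper": -0.7}
    - {"dr": [0,0,0],"dp": [0,0,2],"gripper": -0.7}
    - {"dr": [0,0,0],"dp": [0,0,0],"gripper": 1}
    - {"dr": [0,0,0],"dp": [0,0,0],"gripper": 1}
    - {"dr": [0,0,0],"dp": [0,0,0],"gripper": 1}
    - {"dr": [0,0,0],"dp": [0,0,0],"gripper": 1}

```text
time: 16.5
position: [0.4753, -0.4239, 0.013]
orientation: [[-0.326, 0.945, 0.009], [0.945, 0.326, -0.005], [-0.008, 0.007, -1.0]]
ft_force: [-0.1, -0.5, -1.3]
grip_width: 0.0596
```

```bash
python3 - <<'E'
from h import *
plan([((475,-423,130),down(18),1,4),((560,-260,165),down(14),1,3),((665,-93,155),down(8.7),1,4)],vmax=45)
E
```

```text
[{"dr": [0.002, 0.002, 0.005], "dp": [0, 0, -29], "gripper": 1}, {"dr": [0.002, 0.002, 0.004], "dp": [0, 0, -29], "gripper": 1}, {"dr": [0.002, 0.002, 0.005], "dp": [0, 0, -30], "gripper": 1}, {"dr": [0.001, 0.002, 0.004], "dp": [0, 0, -29], "gripper": 1}, {"dr": [0.0, 0.0, 0.014], "dp": [26, 26, -7], "gripper": 1}, {"dr": [0.0, 0.0, 0.014], "dp": [26, 26, -7], "gripper": 1}, {"dr": [0.0, 0.0, 0.014], "dp": [27, 26, -7], "gripper": 1}, {"dr": [0.0, 0.0, 0.014], "dp": [27, 25, -7], "gripper": 1}, {"dr": [0.0, 0.0, 0.014], "dp": [27, 25, -7], "gripper": 1}, {"dr": [0.0, 0.0, 0.019], "dp": [27, 28, 2], "gripper": 1}, {"dr": [0.0, 0.0, 0.018], "dp": [28, 28, 2], "gripper": 1}, {"dr": [0.0, 0.0, 0.019], "dp": [28, 28, 2], "gripper": 1}]
[{"dr": [0.0, 0.0, 0.018], "dp": [29, 27, 2], "gripper": 1}, {"dr": [0.0, 0.0, 0.019], "dp": [30, 26, 2], "gripper": 1}]
14 end [664.8 -92.5 155. ]
```

Emit:
arm_command:
  moves:
    - {"dr": [0.002,0.002,0.005],"dp": [0,0,-29],"gripper": 1}
    - {"dr": [0.002,0.002,0.004],"dp": [0,0,-29],"gripper": 1}
    - {"dr": [0.002,0.002,0.005],"dp": [0,0,-30],"gripper": 1}
    - {"dr": [0.001,0.002,0.004],"dp": [0,0,-29],"gripper": 1}
    - {"dr": [0,0,0.014],"dp": [26,26,-7],"gripper": 1}
    - {"dr": [0,0,0.014],"dp": [26,26,-7],"gripper": 1}
    - {"dr": [0,0,0.014],"dp": [27,26,-7],"gripper": 1}
    - {"dr": [0,0,0.014],"dp": [27,25,-7],"gripper": 1}
    - {"dr": [0,0,0.014],"dp": [27,25,-7],"gripper": 1}
    - {"dr": [0,0,0.019],"dp": [27,28,2],"gripper": 1}
    - {"dr": [0,0,0.018],"dp": [28,28,2],"gripper": 1}
    - {"dr": [0,0,0],"dp": [0,0,0],"gripper": 1}

```text
time: 18.0
position: [0.6006, -0.1839, 0.1584]
orientation: [[-0.2, 0.98, -0.012], [0.98, 0.2, 0.008], [0.01, -0.01, -1.0]]
ft_force: [-0.6, -0.3, -2.7]
grip_width: 0.0598
```

```bash
python3 - <<'E'
from h import *
o=ctrl.observe(); t=o['position'][2]+.023; print(o['position'],o['grip_width'])
for c in('top','side'):
    p,d=snap(c,'u'+c); print(c,prect(c,red(p),t),blobs(p,cloud(c,d),red(p)&(cloud(c,d)[...,2]>.08)))
plan([((665,-93,150),down(8.7),1,4)],vmax=45)
E
```

```text
[ 0.60055041 -0.1838604   0.15838572] 0.05982782605916154
top [((array([ 460.5, -640.6]), array([28.8, 33.1]), 44.0),), ((array([ 520.2, -646.9]), array([31.9, 33.2]), 63.3),)] []
side [((array([ 341.2, -793.6]), array([36.6, 34. ]), 69.2),), ((array([ 396.5, -799.9]), array([31. , 32.3]), 55.1),), ((array([ 452.4, -471.4]), array([49.2, 91.3]), 14.3),), ((array([ 595.8, -215.4]), array([55.9, 61.7]), 11.3),)] [(3, np.int32(120), array([494., 303.]), array([ 595., -222.,  181.]), (array([ 595.7, -214.7]), array([57. , 59.8]), 21.2))]
[{"dr": [-0.003, -0.002, 0.012], "dp": [20, 21, 2], "gripper": 1}, {"dr": [-0.003, -0.003, 0.012], "dp": [20, 20, 2], "gripper": 1}, {"dr": [-0.003, -0.002, 0.012], "dp": [20, 20, 2], "gripper": 1}, {"dr": [-0.002, -0.003, 0.011], "dp": [20, 20, 2], "gripper": 1}]
4 end [664.8 -92.6 150.4]
```

Emit:
arm_command:
  moves:
    - {"dr": [-0.003,-0.002,0.012],"dp": [20,21,2],"gripper": 1}
    - {"dr": [-0.003,-0.003,0.012],"dp": [20,20,2],"gripper": 1}
    - {"dr": [-0.003,-0.002,0.012],"dp": [20,20,2],"gripper": 1}
    - {"dr": [-0.002,-0.003,0.011],"dp": [15,15,8],"gripper": 1}
    - {"dr": [0,0,0],"dp": [5,5,5],"gripper": 1}
    - {"dr": [0,0,0],"dp": [0,0,0],"gripper": 1}

```text
time: 18.85
position: [0.6631, -0.0985, 0.1373]
orientation: [[-0.141, 0.99, -0.004], [0.99, 0.141, -0.003], [-0.002, -0.004, -1.0]]
ft_force: [0.1, -0.2, -1.6]
grip_width: 0.0594
```

```bash
python3 - <<'E'
from h import *
plan([((665.4,-92.4,115),down(8.7),1,2)],vmax=45)
snap('side','s7');p=np.load('pics/s7_p.npy'); cv2.imwrite('pics/s7c.png',cv2.resize(p[160:250,260:360,::-1],None,fx=6,fy=6,interpolation=cv2.INTER_CUBIC))
E
```

```text
[{"dr": [-0.002, 0.001, -0.005], "dp": [3, 2, 11], "gripper": 1}, {"dr": [-0.002, 0.001, -0.005], "dp": [3, 1, 11], "gripper": 1}]
2 end [665.1 -92.2 115.3]
```

View pics/s7c.png

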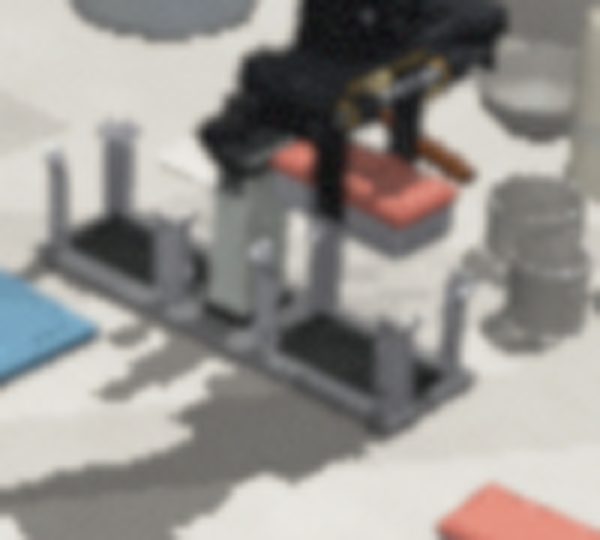

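The tin is level, the finger is at its middle (332,200), and it's above the right bay. Lowering.

Emit:
arm_command:
  moves:
    - {"dr": [-0.002,0.001,-0.005],"dp": [3,2,8],"gripper": 1}
    - {"dr": [-0.002,0.001,-0.005],"dp": [3,1,8],"gripper": 1}
    - {"dr": [0,0,0],"dp": [0,0,4],"gripper": 1}
    - {"dr": [0,0,0],"dp": [0,0,0],"gripper": 1}

```text
time: 19.4
position: [0.6644, -0.0941, 0.1164]
orientation: [[-0.149, 0.989, 0.0], [0.989, 0.149, -0.001], [-0.001, 0.0, -1.0]]
ft_force: [-0.4, -0.7, -2.7]
grip_width: 0.06
```

```bash
python3 - <<'E'
from h import *
plan([((665.4,-92.4,75),down(8.7),1,3)],vmax=45)
E
```

```text
[{"dr": [0.0, 0.0, -0.001], "dp": [1, 0, 14], "gripper": 1}, {"dr": [0.0, 0.0, -0.001], "dp": [0, 1, 14], "gripper": 1}, {"dr": [0.0, 0.001, 0.0], "dp": [1, 0, 13], "gripper": 1}]
3 end [665.1 -92.   75.4]
```

Emit:
arm_command:
  moves:
    - {"dr": [0,0,0],"dp": [1,0,10],"gripper": 1}
    - {"dr": [0,0,0],"dp": [0,1,10],"gripper": 1}
    - {"dr": [0,0,0],"dp": [1,0,10],"gripper": 1}
    - {"dr": [0,0,0],"dp": [0,0,10],"gripper": 1}
    - {"dr": [0,0,0],"dp": [0,0,10],"gripper": 1}
    - {"dr": [0,0,0],"dp": [0,0,8],"gripper": 1}

```text
time: 20.15
position: [0.6716, -0.0918, 0.0606]
orientation: [[-0.151, 0.988, 0.015], [0.989, 0.151, -0.002], [-0.005, 0.015, -1.0]]
ft_force: [0.7, 1.3, -1.8]
grip_width: 0.0598
```

Emit:
arm_command:
  moves:
    - {"dr": [-0.01,0,0],"dp": [0,-1,8],"gripper": 1}
    - {"dr": [-0.005,0,0],"dp": [0,0,8],"gripper": 1}
    - {"dr": [0,0,0],"dp": [0,0,0],"gripper": 1}

```text
time: 20.52
position: [0.6721, -0.092, 0.0429]
orientation: [[-0.151, 0.988, 0.034], [0.988, 0.151, -0.0], [-0.005, 0.034, -0.999]]
ft_force: [5.4, -0.8, -3.8]
grip_width: 0.0601
```

Emit:
arm_command:
  moves:
    - {"dr": [0.017,0.002,0],"dp": [0,0,0],"gripper": 1}
    - {"dr": [0.017,0.002,0],"dp": [0,0,0],"gripper": 1}
    - {"dr": [0,0,0],"dp": [0,0,0],"gripper": 1}

```text
time: 20.9
position: [0.6716, -0.0921, 0.0416]
orientation: [[-0.151, 0.989, -0.003], [0.989, 0.151, -0.001], [-0.001, -0.003, -1.0]]
ft_force: [3.2, 1.5, -0.4]
grip_width: 0.0599
```

```bash
python3 - <<'E'
from h import *
for c in('side','top'): snap(c,c+'8')
p=np.load('pics/side8_p.npy'); q=np.load('pics/top8_p.npy')
a=cv2.resize(p[165:245,260:360,::-1],(500,400),interpolation=cv2.INTER_CUBIC)
cv2.imwrite('pics/s8c.png',a)
print(ctrl.observe()['ft_force'])
E
```

```text
[ 3.42461097  0.3672349  -2.01238073]
```

View pics/s8c.png

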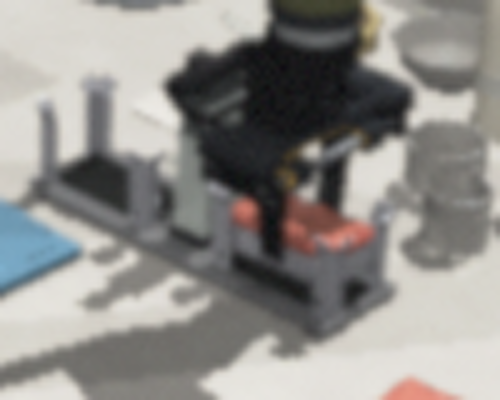

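The tin is inside the guides and level, about 17 mm above the floor. Going on down, with a slight +x bias.

Emit:
arm_command:
  moves:
    - {"dr": [0,0,0],"dp": [0,1,6],"gripper": 1}
    - {"dr": [0,0,0],"dp": [0,1,6],"gripper": 1}
    - {"dr": [0,0,0],"dp": [0,0,4],"gripper": 1}
    - {"dr": [0,0,0],"dp": [0,0,3],"gripper": 1}
    - {"dr": [0,0,0],"dp": [0,0,0],"gripper": 1}

```text
time: 21.62
position: [0.6717, -0.0931, 0.0246]
orientation: [[-0.15, 0.989, -0.008], [0.989, 0.15, -0.002], [-0.001, -0.008, -1.0]]
ft_force: [1.6, -0.6, -4.1]
grip_width: 0.0598
```

Emit:
arm_command:
  moves:
    - {"dr": [0,0,0],"dp": [0,0,0],"gripper": -0.4}
    - {"dr": [0,0,0],"dp": [0,0,0],"gripper": -0.4}
    - {"dr": [0,0,0],"dp": [0,0,0],"gripper": -0.4}
    - {"dr": [0,0,0],"dp": [0,0,-20],"gripper": -0.4}
    - {"dr": [0,0,0],"dp": [0,0,-40],"gripper": -0.4}
    - {"dr": [0,0,0],"dp": [0,0,-50],"gripper": -0.4}
    - {"dr": [0,0,0],"dp": [0,0,-30],"gripper": -0.4}
    - {"dr": [0,0,0],"dp": [-40,-40,0],"gripper": -0.4}
    - {"dr": [0,0,0],"dp": [-50,-45,0],"gripper": -0.4}
    - {"dr": [0,0,0],"dp": [-40,-30,0],"gripper": -0.4}
    - {"dr": [0,0,0],"dp": [0,0,0],"gripper": -0.4}

```text
time: 23.0
position: [0.5802, -0.2404, 0.1823]
orientation: [[-0.152, 0.988, 0.003], [0.988, 0.152, -0.008], [-0.008, 0.002, -1.0]]
ft_force: [0.7, 0.5, -0.0]
grip_width: 0.0665
```

```bash
python3 - <<'E'
from h import *
print(ctrl.observe()['position'])
p,d=snap('top','t9');print('top z48',prect('top',red(p),.048),'\n z36',prect('top',red(p),.036))
p,d=snap('side','s9');print('side z48',prect('side',red(p),.048),'\n z36',prect('side',red(p),.036))
E
```

```text
[ 0.58021953 -0.24044944  0.18227637]
top z48 [((array([ 473.9, -696. ]), array([31.1, 35.7]), 44.0),), ((array([ 538.3, -702.9]), array([34.2, 35.9]), 63.3),), ((array([656.3, -92.8]), array([ 35.7, 106.4]), 10.2),)] 
 z36 [((array([ 475.1, -701. ]), array([31.3, 36. ]), 44.0),), ((array([ 539.9, -707.9]), array([34.4, 36.1]), 63.3),), ((array([658.7, -93.7]), array([ 36. , 107.1]), 10.2),)]
side z48 [((array([ 461.7, -715.7]), array([41.9, 39.2]), 55.1),), ((array([ 525.1, -722.2]), array([35.6, 38.3]), 55.1),), ((array([ 589.9, -344.2]), array([ 56.7, 105.1]), 14.3),), ((array([665.7, -85.6]), array([62.7, 87.4]), 9.3),)] 
 z36 [((array([ 472.5, -708.7]), array([42.4, 39.6]), 55.1),), ((array([ 536.7, -715.2]), array([36.1, 38.7]), 55.1),), ((array([ 602.3, -332.8]), array([ 57.3, 106.3]), 14.3),), ((array([678.9, -71.1]), array([63.4, 88.4]), 9.3),)]
```

The first tin is seated. Now the far tin at about (606,-326), yaw 14.5°.

```bash
python3 - <<'E'
from h import *
plan([((606,-326,120),down(14.5),-.7,3),((606,-326,60),down(14.5),-.7,3)],vmax=40)
E
```

```text
[{"dr": [0.001, 0.002, -0.032], "dp": [-30, 3, 21], "gripper": -0.7}, {"dr": [0.0, 0.003, -0.033], "dp": [-30, 3, 21], "gripper": -0.7}, {"dr": [0.001, 0.002, -0.032], "dp": [-31, 1, 20], "gripper": -0.7}, {"dr": [0.0, 0.0, 0.0], "dp": [0, 0, 20], "gripper": -0.7}, {"dr": [0.0, 0.0, 0.0], "dp": [0, 0, 20], "gripper": -0.7}, {"dr": [0.0, 0.0, 0.0], "dp": [0, 0, 20], "gripper": -0.7}]
6 end [ 605.7 -326.6   60.5]
```

Emit:
arm_command:
  moves:
    - {"dr": [0.001,0.002,-0.032],"dp": [-30,3,21],"gripper": -0.7}
    - {"dr": [0,0.003,-0.033],"dp": [-30,3,21],"gripper": -0.7}
    - {"dr": [0,0.002,-0.032],"dp": [-31,1,20],"gripper": -0.7}
    - {"dr": [0,0,0],"dp": [0,0,20],"gripper": -0.7}
    - {"dr": [0,0,0],"dp": [0,0,15],"gripper": -0.7}
    - {"dr": [0,0,0],"dp": [0,0,5],"gripper": -0.7}
    - {"dr": [0,0,0],"dp": [0,0,0],"gripper": -0.7}

```text
time: 23.98
position: [0.6131, -0.3189, 0.0805]
orientation: [[-0.265, 0.964, 0.005], [0.964, 0.265, 0.001], [-0.0, 0.005, -1.0]]
ft_force: [-0.1, 0.8, -0.2]
grip_width: 0.081
```

```bash
python3 - <<'E'
from h import *
plan([((606,-326,13),down(14.5),-.7,4)],vmax=40)
p,d=snap('side','s10');print('side z36',prect('side',red(p),.036))
E
```

```text
[{"dr": [0.001, 0.0, 0.004], "dp": [-1, -2, 17], "gripper": -0.7}, {"dr": [0.001, 0.0, 0.004], "dp": [-1, -2, 17], "gripper": -0.7}, {"dr": [0.002, 0.0, 0.003], "dp": [-2, -2, 17], "gripper": -0.7}, {"dr": [0.001, 0.0, 0.004], "dp": [-1, -3, 16], "gripper": -0.7}]
4 end [ 605.9 -326.    13.4]
side z36 [((array([ 472.8, -708.2]), array([42.6, 39.6]), 69.2),), ((array([ 536.7, -715.2]), array([36.1, 38.7]), 55.1),), ((array([ 602.6, -333.1]), array([ 57. , 105.6]), 14.1),), ((array([676.3, -71.6]), array([58.1, 88.4]), 9.3),)]
```

Emit:
arm_command:
  moves:
    - {"dr": [0,0,0.004],"dp": [-3,-4,8],"gripper": -0.7}
    - {"dr": [0,0,0.004],"dp": [-3,-4,14],"gripper": -0.7}
    - {"dr": [0,0,0.004],"dp": [-1,-1,14],"gripper": -0.7}
    - {"dr": [0,0,0.004],"dp": [0,0,12],"gripper": -0.7}
    - {"dr": [0,0,0],"dp": [0,0,5],"gripper": -0.7}
    - {"dr": [0,0,0],"dp": [0,0,0],"gripper": -0.7}

```text
time: 24.78
position: [0.6063, -0.329, 0.025]
orientation: [[-0.248, 0.969, 0.007], [0.969, 0.248, 0.0], [-0.001, 0.007, -1.0]]
ft_force: [0.2, 0.4, 0.5]
grip_width: 0.0815
```

Emit:
arm_command:
  moves:
    - {"dr": [0.003,0,0],"dp": [1,0,8],"gripper": -0.7}
    - {"dr": [0.003,0,0],"dp": [1,0,4],"gripper": -0.7}
    - {"dr": [0,0,0],"dp": [0,0,0],"gripper": 1}
    - {"dr": [0,0,0],"dp": [0,0,0],"gripper": 1}
    - {"dr": [0,0,0],"dp": [0,0,0],"gripper": 1}
    - {"dr": [0,0,0],"dp": [0,0,0],"gripper": 1}

```text
time: 25.52
position: [0.6068, -0.3271, 0.0134]
orientation: [[-0.248, 0.969, 0.002], [0.969, 0.248, -0.002], [-0.003, 0.002, -1.0]]
ft_force: [-0.4, -0.8, -0.9]
grip_width: 0.0599
```

```bash
python3 - <<'E'
from h import *
o=ctrl.observe();print(o['position'],o['grip_width'])
plan([((606,-326,120),down(14.5),1,4),((530,-120,260),down(12),1,4),((560,80,230),down(9),1,4)],vmax=48)
E
```

```text
[ 0.60679842 -0.32713215  0.0134133 ] 0.05987812450071902
[{"dr": [0.0, 0.001, -0.001], "dp": [0, 0, -27], "gripper": 1}, {"dr": [0.001, 0.001, 0.0], "dp": [0, 0, -27], "gripper": 1}, {"dr": [0.0, 0.0, -0.001], "dp": [1, 0, -26], "gripper": 1}, {"dr": [0.001, 0.001, 0.0], "dp": [0, 0, -27], "gripper": 1}, {"dr": [0.0, 0.0, 0.007], "dp": [36, -4, -23], "gripper": 1}, {"dr": [0.0, 0.0, 0.007], "dp": [36, -4, -23], "gripper": 1}, {"dr": [0.0, 0.0, 0.007], "dp": [37, -4, -23], "gripper": 1}, {"dr": [0.0, 0.0, 0.007], "dp": [36, -5, -24], "gripper": 1}, {"dr": [0.0, 0.0, 0.008], "dp": [37, -5, -23], "gripper": 1}, {"dr": [0.0, 0.0, 0.007], "dp": [36, -4, -24], "gripper": 1}, {"dr": [0.0, 0.0, 0.011], "dp": [38, 14, 6], "gripper": 1}, {"dr": [0.0, 0.0, 0.01], "dp": [38, 14, 6], "gripper": 1}]
[{"dr": [0.0, 0.0, 0.011], "dp": [38, 13, 6], "gripper": 1}, {"dr": [0.0, 0.0, 0.01], "dp": [38, 13, 6], "gripper": 1}, {"dr": [0.0, 0.0, 0.011], "dp": [39, 13, 6], "gripper": 1}]
15 end [560.5  80.1 230.4]
```

Emit:
arm_command:
  moves:
    - {"dr": [0,0,0],"dp": [0,0,-27],"gripper": 1}
    - {"dr": [0,0,0],"dp": [0,0,-27],"gripper": 1}
    - {"dr": [0,0,0],"dp": [1,0,-26],"gripper": 1}
    - {"dr": [0,0,0],"dp": [0,0,-27],"gripper": 1}
    - {"dr": [0,0,0.007],"dp": [36,-4,-23],"gripper": 1}
    - {"dr": [0,0,0.007],"dp": [36,-4,-23],"gripper": 1}
    - {"dr": [0,0,0.007],"dp": [37,-4,-23],"gripper": 1}
    - {"dr": [0,0,0.007],"dp": [36,-5,-24],"gripper": 1}
    - {"dr": [0,0,0.007],"dp": [37,-5,-23],"gripper": 1}
    - {"dr": [0,0,0.007],"dp": [36,-4,-24],"gripper": 1}
    - {"dr": [0,0,0.011],"dp": [38,14,0],"gripper": 1}
    - {"dr": [0,0,0.01],"dp": [38,14,0],"gripper": 1}

```text
time: 27.02
position: [0.5381, -0.0329, 0.2662]
orientation: [[-0.178, 0.984, -0.001], [0.984, 0.178, 0.001], [0.001, -0.001, -1.0]]
ft_force: [-0.3, 0.1, -2.3]
grip_width: 0.0601
```

```bash
python3 - <<'E'
from h import *
o=ctrl.observe();print(o['position'],o['grip_width'])
plan([((580,90,220),down(9),1,3),((641,95.5,150),down(8.7),1,4)],vmax=42)
E
```

```text
[ 0.53809689 -0.03293499  0.26621474] 0.0601281325667806
[{"dr": [0.0, 0.0, 0.005], "dp": [28, 16, 12], "gripper": 1}, {"dr": [0.0, 0.0, 0.006], "dp": [29, 16, 11], "gripper": 1}, {"dr": [0.0, -0.001, 0.005], "dp": [28, 15, 12], "gripper": 1}, {"dr": [-0.001, 0.0, 0.006], "dp": [29, 15, 11], "gripper": 1}, {"dr": [0.0, 0.0, 0.001], "dp": [-1, 15, 18], "gripper": 1}, {"dr": [0.0, 0.0, 0.001], "dp": [-1, 15, 17], "gripper": 1}, {"dr": [0.0, 0.0, 0.002], "dp": [-1, 16, 18], "gripper": 1}, {"dr": [0.0, 0.0, 0.001], "dp": [-1, 15, 17], "gripper": 1}]
8 end [640.7  95.5 150.3]
```

Emit:
arm_command:
  moves:
    - {"dr": [0,0,0.005],"dp": [28,16,12],"gripper": 1}
    - {"dr": [0,0,0.006],"dp": [29,16,11],"gripper": 1}
    - {"dr": [0,0,0.005],"dp": [28,15,12],"gripper": 1}
    - {"dr": [0,0,0.006],"dp": [25,15,11],"gripper": 1}
    - {"dr": [0,0,0],"dp": [0,15,18],"gripper": 1}
    - {"dr": [0,0,0],"dp": [-1,15,17],"gripper": 1}
    - {"dr": [0,0,0],"dp": [-1,14,18],"gripper": 1}
    - {"dr": [0,0,0],"dp": [-1,10,12],"gripper": 1}
    - {"dr": [0,0,0],"dp": [0,0,0],"gripper": 1}

```text
time: 28.15
position: [0.6349, 0.099, 0.1517]
orientation: [[-0.161, 0.987, -0.001], [0.987, 0.161, -0.0], [0.0, -0.001, -1.0]]
ft_force: [0.0, 0.2, -1.1]
grip_width: 0.0601
```

```bash
python3 - <<'E'
from h import *
o=ctrl.observe();print(o['position'],o['grip_width'])
plan([((640.5,95.2,110),down(8.7),1,3)],vmax=42)
E
```

```text
[0.63485702 0.09901554 0.15174012] 0.060146415557025684
[{"dr": [0.0, 0.0, 0.003], "dp": [-2, 2, 14], "gripper": 1}, {"dr": [-0.001, 0.0, 0.003], "dp": [-1, 2, 14], "gripper": 1}, {"dr": [0.0, 0.0, 0.003], "dp": [-2, 1, 14], "gripper": 1}]
3 end [640.5  94.9 109.7]
```

Emit:
arm_command:
  moves:
    - {"dr": [0,0,0.003],"dp": [-2,2,14],"gripper": 1}
    - {"dr": [0,0,0.003],"dp": [-1,2,14],"gripper": 1}
    - {"dr": [0,0,0.003],"dp": [-1,1,8],"gripper": 1}
    - {"dr": [0,0,0],"dp": [0,0,0],"gripper": 1}

```text
time: 28.65
position: [0.6404, 0.0953, 0.1146]
orientation: [[-0.151, 0.989, -0.0], [0.989, 0.151, -0.0], [0.0, -0.0, -1.0]]
ft_force: [0.6, -0.6, -1.6]
grip_width: 0.0598
```

```bash
python3 - <<'E'
from h import *
plan([((641,95,110),down(8.7),1,1),((641,95,60),down(8.7),1,5)],vmax=42)
E
```

```text
[{"dr": [0.0, 0.0, 0.0], "dp": [0, 1, 5], "gripper": 1}, {"dr": [0.0, 0.0, 0.0], "dp": [0, 0, 10], "gripper": 1}, {"dr": [0.0, 0.0, 0.0], "dp": [0, 0, 10], "gripper": 1}, {"dr": [0.0, 0.0, 0.0], "dp": [0, 0, 10], "gripper": 1}, {"dr": [0.0, 0.0, 0.0], "dp": [0, 0, 10], "gripper": 1}, {"dr": [0.0, 0.0, 0.0], "dp": [0, 0, 10], "gripper": 1}]
6 end [641.4  95.5  59.6]
```

Emit:
arm_command:
  moves:
    - {"dr": [0,0,0],"dp": [0,1,5],"gripper": 1}
    - {"dr": [0,0,0],"dp": [0,0,10],"gripper": 1}
    - {"dr": [0,0,0],"dp": [0,0,10],"gripper": 1}
    - {"dr": [0,0,0],"dp": [0,0,10],"gripper": 1}
    - {"dr": [0,0,0],"dp": [0,0,10],"gripper": 1}
    - {"dr": [0,0,0],"dp": [0,0,8],"gripper": 1}
    - {"dr": [0,0,0],"dp": [0,0,0],"gripper": 1}

```text
time: 29.52
position: [0.6398, 0.0957, 0.0616]
orientation: [[-0.155, 0.988, -0.005], [0.988, 0.155, -0.001], [-0.0, -0.005, -1.0]]
ft_force: [2.3, -0.3, -4.3]
grip_width: 0.0598
```

Emit:
arm_command:
  moves:
    - {"dr": [-0.002,0,0.003],"dp": [0,2,8],"gripper": 1}
    - {"dr": [-0.002,0,0.003],"dp": [0,1,8],"gripper": 1}
    - {"dr": [0,0,0],"dp": [0,0,8],"gripper": 1}
    - {"dr": [0,0,0],"dp": [0,0,8],"gripper": 1}
    - {"dr": [0,0,0],"dp": [0,0,4],"gripper": 1}
    - {"dr": [0,0,0],"dp": [0,0,0],"gripper": 1}

```text
time: 30.28
position: [0.6405, 0.0958, 0.0349]
orientation: [[-0.161, 0.987, -0.01], [0.987, 0.161, -0.005], [-0.003, -0.011, -1.0]]
ft_force: [1.0, 0.5, -4.0]
grip_width: 0.0601
```

Emit:
arm_command:
  moves:
    - {"dr": [-0.006,0,0],"dp": [0,0,6],"gripper": 1}
    - {"dr": [-0.004,0,0],"dp": [0,0,6],"gripper": 1}
    - {"dr": [0,0,0],"dp": [0,0,4],"gripper": 1}
    - {"dr": [0,0,0],"dp": [0,0,0],"gripper": 1}

```text
time: 30.78
position: [0.6406, 0.0961, 0.0303]
orientation: [[-0.163, 0.987, -0.004], [0.987, 0.163, -0.005], [-0.004, -0.005, -1.0]]
ft_force: [-0.2, -0.8, -1.4]
grip_width: 0.06
```

Emit:
arm_command:
  moves:
    - {"dr": [0,0,0],"dp": [0,0,8],"gripper": 1}
    - {"dr": [0,0,0],"dp": [0,0,8],"gripper": 1}

```text
time: 31.02
position: [0.6405, 0.0973, 0.0208]
orientation: [[-0.164, 0.986, -0.007], [0.986, 0.164, -0.004], [-0.002, -0.008, -1.0]]
ft_force: [-13.4, 2.2, 17.7]
grip_width: 0.0596
```

```bash
python3 - <<'E'
from h import *
p,d=snap('side','s11'); cv2.imwrite('pics/s11c.png',cv2.resize(p[150:250,230:370,::-1],None,fx=5,fy=5,interpolation=cv2.INTER_CUBIC))
E
```

```text
(no output)
```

View pics/s11c.png

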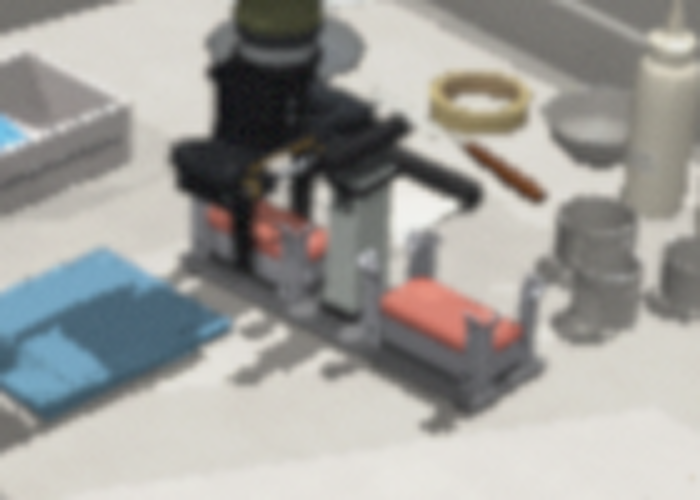

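The right tin is seated, and the left one is down on its floor (18 N reaction). Releasing.

Emit:
arm_command:
  moves:
    - {"dr": [0,0,0],"dp": [0,0,-1],"gripper": 1}
    - {"dr": [0,0,0],"dp": [0,0,0],"gripper": -0.4}
    - {"dr": [0,0,0],"dp": [0,0,0],"gripper": -0.4}
    - {"dr": [0,0,0],"dp": [0,0,0],"gripper": -0.4}
    - {"dr": [0,0,0],"dp": [0,0,-20],"gripper": -0.4}
    - {"dr": [0,0,0],"dp": [0,0,-40],"gripper": -0.4}
    - {"dr": [0,0,0],"dp": [0,0,-50],"gripper": -0.4}
    - {"dr": [0,0,0],"dp": [0,0,-40],"gripper": -0.4}
    - {"dr": [0,0,0],"dp": [40,0,-20],"gripper": -0.4}
    - {"dr": [0,0,0],"dp": [50,-20,0],"gripper": -0.4}
    - {"dr": [0,0,0],"dp": [40,-30,0],"gripper": -0.4}
    - {"dr": [0,0,0],"dp": [0,0,0],"gripper": -0.4}

```text
time: 32.58
position: [0.5735, 0.2211, 0.2083]
orientation: [[-0.158, 0.987, 0.009], [0.987, 0.158, 0.001], [-0.0, 0.009, -1.0]]
ft_force: [-0.4, -0.7, 0.1]
grip_width: 0.0666
```

```bash
python3 - <<'E'
from h import *
print(ctrl.observe()['position'])
p,d=snap('side','s12');w=cloud('side',d)
for b in blobs(p,w,red(p)&(w[...,0]>.55)&(w[...,1]>-.2)&(w[...,2]<.1),30): print(b)
for i,(a,b) in enumerate(((-.17,-.02),(.02,.17))):
    m=red(p)&(w[...,0]>.58)&(w[...,1]>a)&(w[...,1]<b)&(w[...,2]<.1); P=w[m]; print(len(P),np.linalg.lstsq(np.c_[P[:,:2]-P[:,:2].mean(0),np.ones(len(P))],P[:,2],rcond=None)[0])
p,d=snap('top','t12');w=cloud('top',d); print('top',prect('top',red(p)&(w[...,0]>.55)&(w[...,1]>-.2),.048),'pack',prect('top',blue(p)&(w[...,1]>.3),.033))
E
```

```text
[0.57349681 0.22109311 0.2082772 ]
(2, np.int32(103), array([420., 292.]), array([625., 110.,  48.]), (array([633.6, 107.5]), array([58.5, 79.8]), 11.5))
(4, np.int32(138), array([473., 318.]), array([656., -80.,  49.]), (array([662.6, -86.7]), array([56.3, 90.2]), 7.2))
155 [0.00575983 0.00265501 0.04839752]
113 [-0.09155301 -0.01575936  0.04780957]
top [] pack [((array([544.7, 391.8]), array([ 53.9, 107.1]), 0.6),)]
```

The left tin's reading hints at a tilt. I'll recheck once the arm is clear, on the way to the pack.

```bash
python3 - <<'E'
from h import *
plan([((546,330,200),down(3),-.7,2),((546,393,150),down(.6),-.7,2)],vmax=45)
E
```

```text
[{"dr": [0.003, 0.0, 0.035], "dp": [38, -4, 3], "gripper": -0.7}, {"dr": [0.003, 0.0, 0.035], "dp": [38, -5, 2], "gripper": -0.7}, {"dr": [0.004, 0.001, 0.034], "dp": [38, -7, 3], "gripper": -0.7}, {"dr": [0.0, 0.0, 0.021], "dp": [31, 2, 25], "gripper": -0.7}, {"dr": [0.0, 0.0, 0.021], "dp": [31, 1, 25], "gripper": -0.7}]
5 end [546.  392.5 149.8]
```

Emit:
arm_command:
  moves:
    - {"dr": [0.003,0,0.035],"dp": [38,-4,3],"gripper": -0.7}
    - {"dr": [0.003,0,0.035],"dp": [38,-5,2],"gripper": -0.7}
    - {"dr": [0.004,0,0.034],"dp": [38,-7,3],"gripper": -0.7}
    - {"dr": [0,0,0.021],"dp": [31,2,20],"gripper": -0.7}
    - {"dr": [0,0,0.021],"dp": [20,1,15],"gripper": -0.7}
    - {"dr": [0,0,0],"dp": [0,0,0],"gripper": -0.7}

```text
time: 33.42
position: [0.5546, 0.3795, 0.1662]
orientation: [[0.006, 1.0, 0.004], [1.0, -0.006, -0.001], [-0.001, 0.004, -1.0]]
ft_force: [0.4, -0.2, -0.2]
grip_width: 0.0806
```

```bash
cat > tins.py <<'E'
from h import *
print(ctrl.observe()['position'])
P0={}
for c in('side','top'):
    p,d=snap(c,c+'_tins');w=cloud(c,d)
    for a,b in((-.17,-.02),(.02,.17)):
        m=red(p)&(w[...,0]>.56)&(w[...,0]<.72)&(w[...,1]>a)&(w[...,1]<b)&(w[...,2]<.1)
        m=cv2.erode(m.astype(np.uint8),np.ones((3,3)))>0 if m.sum()>80 else m
        P=w[m]
        if len(P)<20: print(c,a,'few',len(P));continue
        for k in range(3):
            A=np.c_[P[:,:2]-P[:,:2].mean(0),np.ones(len(P))];s=np.linalg.lstsq(A,P[:,2],rcond=None)[0];r=np.abs(P[:,2]-A@s);P=P[r<=max(np.percentile(r,92),1e-4)]
        print(c,a,len(P),np.round(s,4),'rms',r.std(), 'ext',np.round(P.min(0),3),np.round(P.max(0),3), rect(P))
    if c=='top': print(prect('top',red(p)&(w[...,0]>.56)&(w[...,0]<.72)&(np.abs(w[...,1])<.2),.048))
E
python3 tins.py; python3 - <<'E'
from h import *
plan([((546,393,90),down(.6),-.7,2),((546,393,15),down(.6),-.7,4)],vmax=45)
E
```

```text
[0.55457616 0.37945005 0.1662337 ]
side -0.17 64 [0.0176 0.019  0.0494] rms 0.0010683925050348785 ext [ 0.638 -0.143  0.046] [ 0.693 -0.052  0.053] (array([664.4, -99.8]), array([39.6, 91.5]), 11.3)
side 0.02 33 [-0.043  -0.0482  0.0497] rms 0.0009644283610735977 ext [0.609 0.075 0.046] [0.641 0.132 0.053] (array([625. , 103.7]), array([33. , 54.3]), 4.7)
top -0.17 few 4
top 0.02 45 [-0.0493 -0.0047  0.0464] rms 0.0018503610404934897 ext [0.605 0.043 0.041] [0.665 0.15  0.052] (array([634.6,  96.6]), array([ 54.4, 105.9]), 4.5)
[((array([656.9, -92.7]), array([ 35.2, 106.5]), 9.8),)]
[{"dr": [0.003, 0.0, -0.009], "dp": [7, -5, 39], "gripper": -0.7}, {"dr": [0.004, 0.0, -0.009], "dp": [7, -5, 39], "gripper": -0.7}, {"dr": [0.0, 0.0, 0.0], "dp": [0, 0, 19], "gripper": -0.7}, {"dr": [0.0, 0.0, 0.0], "dp": [0, 0, 19], "gripper": -0.7}, {"dr": [0.0, 0.0, 0.0], "dp": [0, 0, 18], "gripper": -0.7}, {"dr": [0.0, 0.0, 0.0], "dp": [0, 0, 19], "gripper": -0.7}]
6 end [545.7 392.8  14.9]
```

Emit:
arm_command:
  moves:
    - {"dr": [0.003,0,-0.009],"dp": [7,-5,30],"gripper": -0.7}
    - {"dr": [0.003,0,-0.009],"dp": [7,-4,30],"gripper": -0.7}
    - {"dr": [0,0,0],"dp": [0,0,15],"gripper": -0.7}
    - {"dr": [0,0,0],"dp": [0,0,5],"gripper": -0.7}
    - {"dr": [0,0,0],"dp": [0,0,0],"gripper": -0.7}

```text
time: 34.15
position: [0.5529, 0.3892, 0.0934]
orientation: [[-0.005, 1.0, 0.01], [1.0, 0.005, 0.004], [0.004, 0.01, -1.0]]
ft_force: [0.8, 0.0, 0.2]
grip_width: 0.0809
```

```bash
python3 - <<'E'
from h import *
plan([((546,393,55),down(.6),-.7,2),((546,393,13),down(.6),-.7,4)],vmax=45)
E
```

```text
[{"dr": [0.005, -0.002, -0.003], "dp": [2, -4, 19], "gripper": -0.7}, {"dr": [0.005, -0.002, -0.003], "dp": [2, -3, 19], "gripper": -0.7}, {"dr": [0.0, 0.0, 0.0], "dp": [0, 0, 11], "gripper": -0.7}, {"dr": [0.0, 0.0, 0.0], "dp": [0, 0, 10], "gripper": -0.7}, {"dr": [0.0, 0.0, 0.0], "dp": [0, 0, 11], "gripper": -0.7}, {"dr": [0.0, 0.0, 0.0], "dp": [0, 0, 10], "gripper": -0.7}]
6 end [546.2 393.2  13.3]
```

Emit:
arm_command:
  moves:
    - {"dr": [0.005,-0.002,-0.003],"dp": [3,-6,15],"gripper": -0.7}
    - {"dr": [0.005,-0.002,-0.003],"dp": [2,-4,15],"gripper": -0.7}
    - {"dr": [0,0,0],"dp": [0,0,11],"gripper": -0.7}
    - {"dr": [0,0,0],"dp": [0,0,10],"gripper": -0.7}
    - {"dr": [0,0,0],"dp": [0,0,10],"gripper": -0.7}
    - {"dr": [0,0,0],"dp": [0,0,7],"gripper": -0.7}
    - {"dr": [0,0,0],"dp": [0,0,0],"gripper": -0.7}

```text
time: 35.02
position: [0.5433, 0.3948, 0.0219]
orientation: [[-0.011, 1.0, 0.001], [1.0, 0.011, 0.0], [0.0, 0.001, -1.0]]
ft_force: [0.2, 0.8, 0.4]
grip_width: 0.081
```

Emit:
arm_command:
  moves:
    - {"dr": [0,0,0],"dp": [-1,2,6],"gripper": -0.7}
    - {"dr": [0,0,0],"dp": [0,0,4],"gripper": -0.7}
    - {"dr": [0,0,0],"dp": [0,0,0],"gripper": 1}
    - {"dr": [0,0,0],"dp": [0,0,0],"gripper": 1}
    - {"dr": [0,0,0],"dp": [0,0,0],"gripper": 1}
    - {"dr": [0,0,0],"dp": [0,0,0],"gripper": 1}

```text
time: 35.78
position: [0.5465, 0.3942, 0.0126]
orientation: [[-0.011, 1.0, 0.004], [1.0, 0.011, 0.002], [0.002, 0.004, -1.0]]
ft_force: [-0.5, -0.3, -1.5]
grip_width: 0.06
```

```bash
python3 - <<'E'
from h import *
plan([((546,393,140),down(1),1,4),((560,250,250),down(5),1,4),((560,0,270),down(8),1,6),((610,-93,220),down(8.7),1,3)],vmax=45)
E
```

```text
[{"dr": [0.001, 0.0, -0.002], "dp": [0, 0, -32], "gripper": 1}, {"dr": [0.001, -0.001, -0.001], "dp": [0, 0, -32], "gripper": 1}, {"dr": [0.001, 0.0, -0.002], "dp": [-1, 0, -32], "gripper": 1}, {"dr": [0.001, -0.001, -0.001], "dp": [0, 0, -31], "gripper": 1}, {"dr": [0.0, 0.0, -0.014], "dp": [-29, 2, -22], "gripper": 1}, {"dr": [0.0, 0.0, -0.014], "dp": [-29, 2, -22], "gripper": 1}, {"dr": [0.0, 0.0, -0.014], "dp": [-29, 1, -22], "gripper": 1}, {"dr": [0.0, 0.0, -0.014], "dp": [-28, 1, -22], "gripper": 1}, {"dr": [0.0, 0.0, -0.014], "dp": [-29, 1, -22], "gripper": 1}, {"dr": [0.0, 0.0, -0.009], "dp": [-41, -4, -3], "gripper": 1}, {"dr": [0.0, 0.0, -0.009], "dp": [-42, -4, -3], "gripper": 1}, {"dr": [0.0, 0.0, -0.009], "dp": [-41, -4, -4], "gripper": 1}]
[{"dr": [0.0, 0.0, -0.008], "dp": [-41, -5, -3], "gripper": 1}, {"dr": [0.0, 0.0, -0.009], "dp": [-42, -5, -4], "gripper": 1}, {"dr": [0.0, 0.0, -0.008], "dp": [-41, -5, -3], "gripper": 1}, {"dr": [0.0, 0.0, -0.004], "dp": [-33, 12, 17], "gripper": 1}, {"dr": [0.0, 0.0, -0.004], "dp": [-33, 12, 16], "gripper": 1}, {"dr": [0.0, 0.0, -0.005], "dp": [-33, 12, 17], "gripper": 1}]
18 end [609.8 -92.7 219.9]
```

Emit:
arm_command:
  moves:
    - {"dr": [0,0,0],"dp": [0,0,-32],"gripper": 1}
    - {"dr": [0,0,0],"dp": [0,0,-32],"gripper": 1}
    - {"dr": [0,0,0],"dp": [-1,0,-32],"gripper": 1}
    - {"dr": [0,0,0],"dp": [0,0,-31],"gripper": 1}
    - {"dr": [0,0,-0.014],"dp": [-29,2,-22],"gripper": 1}
    - {"dr": [0,0,-0.014],"dp": [-29,2,-22],"gripper": 1}
    - {"dr": [0,0,-0.014],"dp": [-29,1,-22],"gripper": 1}
    - {"dr": [0,0,-0.014],"dp": [-28,1,-22],"gripper": 1}
    - {"dr": [0,0,-0.014],"dp": [-29,1,-22],"gripper": 1}
    - {"dr": [0,0,-0.009],"dp": [-41,-4,-3],"gripper": 1}
    - {"dr": [0,0,-0.009],"dp": [-42,-4,-3],"gripper": 1}
    - {"dr": [0,0,-0.009],"dp": [-41,-4,-4],"gripper": 1}

```text
time: 37.28
position: [0.5547, 0.1182, 0.2629]
orientation: [[-0.117, 0.993, -0.005], [0.993, 0.117, -0.004], [-0.003, -0.006, -1.0]]
ft_force: [-0.5, 0.1, -1.4]
grip_width: 0.06
```

```bash
python3 - <<'E'
from h import *
o=ctrl.observe();print(o['position'],o['grip_width'])
plan([((570,0,265),down(8),1,3),((620,-93,220),down(8.7),1,3),((669,-93,160),down(8.9),1,3)],vmax=45)
E
```

```text
[0.55471567 0.11821647 0.26294525] 0.05996850692157307
[{"dr": [-0.002, 0.001, -0.007], "dp": [-40, 0, -1], "gripper": 1}, {"dr": [-0.002, 0.001, -0.007], "dp": [-40, 0, 0], "gripper": 1}, {"dr": [-0.002, 0.001, -0.008], "dp": [-39, 0, -1], "gripper": 1}, {"dr": [0.0, 0.0, -0.004], "dp": [-33, 12, 15], "gripper": 1}, {"dr": [0.0, 0.0, -0.004], "dp": [-33, 12, 15], "gripper": 1}, {"dr": [0.0, 0.0, -0.004], "dp": [-33, 13, 15], "gripper": 1}, {"dr": [0.0, 0.0, -0.001], "dp": [-3, 16, 20], "gripper": 1}, {"dr": [0.0, 0.0, -0.001], "dp": [-2, 16, 20], "gripper": 1}, {"dr": [0.0, 0.0, -0.002], "dp": [-3, 16, 20], "gripper": 1}]
9 end [669.  -93.1 160.2]
```

Emit:
arm_command:
  moves:
    - {"dr": [-0.002,0,-0.007],"dp": [-40,0,-1],"gripper": 1}
    - {"dr": [-0.002,0,-0.007],"dp": [-40,0,0],"gripper": 1}
    - {"dr": [-0.002,0,-0.008],"dp": [-39,0,-1],"gripper": 1}
    - {"dr": [0,0,-0.004],"dp": [-33,12,15],"gripper": 1}
    - {"dr": [0,0,-0.004],"dp": [-33,12,15],"gripper": 1}
    - {"dr": [0,0,-0.004],"dp": [-25,13,15],"gripper": 1}
    - {"dr": [0,0,0],"dp": [0,16,20],"gripper": 1}
    - {"dr": [0,0,0],"dp": [0,16,20],"gripper": 1}
    - {"dr": [0,0,0],"dp": [0,10,15],"gripper": 1}
    - {"dr": [0,0,0],"dp": [0,0,0],"gripper": 1}

```text
time: 38.52
position: [0.6601, -0.0883, 0.1606]
orientation: [[-0.147, 0.989, -0.003], [0.989, 0.147, -0.002], [-0.001, -0.003, -1.0]]
ft_force: [-0.1, -1.0, -1.0]
grip_width: 0.0599
```

```bash
python3 - <<'E'
from h import *
o=ctrl.observe();print(o['grip_width'])
plan([((669.5,-93,115),down(9),1,4)],vmax=45)
E
```

```text
0.059865783681000914
[{"dr": [-0.001, 0.0, -0.002], "dp": [-1, 2, 11], "gripper": 1}, {"dr": [-0.001, 0.0, -0.002], "dp": [-2, 2, 12], "gripper": 1}, {"dr": [-0.001, 0.001, -0.003], "dp": [-1, 2, 11], "gripper": 1}, {"dr": [0.0, 0.0, -0.002], "dp": [-2, 3, 12], "gripper": 1}]
4 end [669.9 -92.9 114.6]
```

Emit:
arm_command:
  moves:
    - {"dr": [0,0,-0.002],"dp": [-2,3,11],"gripper": 1}
    - {"dr": [0,0,-0.002],"dp": [-2,3,12],"gripper": 1}
    - {"dr": [0,0,-0.002],"dp": [-1,2,11],"gripper": 1}
    - {"dr": [0,0,0],"dp": [0,1,8],"gripper": 1}
    - {"dr": [0,0,0],"dp": [0,0,0],"gripper": 1}

```text
time: 39.15
position: [0.6701, -0.0923, 0.1177]
orientation: [[-0.154, 0.988, -0.001], [0.988, 0.154, -0.002], [-0.002, -0.001, -1.0]]
ft_force: [0.1, -0.2, -1.1]
grip_width: 0.06
```

```bash
python3 - <<'E'
from h import *
o=ctrl.observe();print(o['grip_width'])
plan([((670,-93,100),down(9),1,2),((670.5,-93,60),down(9),1,5)],vmax=45)
E
```

```text
0.059951484691229316
[{"dr": [-0.001, 0.001, -0.001], "dp": [0, 0, 9], "gripper": 1}, {"dr": [0.0, 0.001, -0.002], "dp": [-1, 0, 9], "gripper": 1}, {"dr": [0.0, 0.0, 0.0], "dp": [0, 0, 8], "gripper": 1}, {"dr": [0.0, 0.0, 0.0], "dp": [0, 0, 8], "gripper": 1}, {"dr": [0.0, 0.0, 0.0], "dp": [0, 0, 8], "gripper": 1}, {"dr": [0.0, 0.0, 0.0], "dp": [0, 0, 8], "gripper": 1}, {"dr": [0.0, 0.0, 0.0], "dp": [0, 0, 8], "gripper": 1}]
7 end [670.3 -93.3  59.7]
```

Emit:
arm_command:
  moves:
    - {"dr": [0,0,0],"dp": [0,0,9],"gripper": 1}
    - {"dr": [0,0,0],"dp": [-1,0,9],"gripper": 1}
    - {"dr": [0,0,0],"dp": [0,0,8],"gripper": 1}
    - {"dr": [0,0,0],"dp": [0,0,8],"gripper": 1}
    - {"dr": [0,0,0],"dp": [0,0,8],"gripper": 1}
    - {"dr": [0,0,0],"dp": [0,0,8],"gripper": 1}
    - {"dr": [0,0,0],"dp": [0,0,5],"gripper": 1}

```text
time: 40.02
position: [0.6715, -0.0929, 0.0608]
orientation: [[-0.154, 0.988, 0.002], [0.988, 0.154, -0.002], [-0.002, 0.002, -1.0]]
ft_force: [-0.1, 1.4, -1.0]
grip_width: 0.06
```

Emit:
arm_command:
  moves:
    - {"dr": [0,0,0],"dp": [0,0,4],"gripper": 1}
    - {"dr": [0,0,0],"dp": [0,0,3],"gripper": 1}

```text
time: 40.28
position: [0.6719, -0.0936, 0.0553]
orientation: [[-0.154, 0.988, 0.002], [0.988, 0.154, -0.003], [-0.003, 0.002, -1.0]]
ft_force: [-6.7, 1.8, 15.0]
grip_width: 0.06
```

Emit:
arm_command:
  moves:
    - {"dr": [0,0,0],"dp": [0,0,0],"gripper": -0.4}
    - {"dr": [0,0,0],"dp": [0,0,0],"gripper": -0.4}
    - {"dr": [0,0,0],"dp": [0,0,0],"gripper": -0.4}
    - {"dr": [0,0,0],"dp": [0,0,-20],"gripper": -0.4}
    - {"dr": [0,0,0],"dp": [0,0,-40],"gripper": -0.4}
    - {"dr": [0,0,0],"dp": [0,0,-50],"gripper": -0.4}
    - {"dr": [0,0,0],"dp": [0,0,-30],"gripper": -0.4}
    - {"dr": [0,0,0],"dp": [-40,-30,0],"gripper": -0.4}
    - {"dr": [0,0,0],"dp": [-50,-40,0],"gripper": -0.4}
    - {"dr": [0,0,0],"dp": [-50,-40,0],"gripper": -0.4}
    - {"dr": [0,0,0],"dp": [-50,-40,0],"gripper": -0.4}
    - {"dr": [0,0,0],"dp": [0,0,0],"gripper": -0.4}

```text
time: 41.78
position: [0.5554, -0.3065, 0.2154]
orientation: [[-0.157, 0.987, 0.018], [0.987, 0.157, -0.011], [-0.014, 0.016, -1.0]]
ft_force: [0.8, -0.0, 0.9]
grip_width: 0.0668
```

```bash
python3 tins.py; python3 - <<'E'
from h import *
p=np.load('pics/top_tins_p.npy');q=np.load('pics/side_tins_p.npy')
w=cloud('top',np.load('pics/top_tins_d.npy'));v=cloud('side',np.load('pics/side_tins_d.npy'))
print('pack top',prect('top',blue(p)&(w[...,0]>.55)&(w[...,1]<.0)&(w[...,1]>-.2),.076))
print('pack side',blobs(q,v,blue(q)&(v[...,0]>.58)&(v[...,1]<.0)&(v[...,1]>-.2),30))
print('lid',prect('top',blue(p)&(w[...,0]<.58)&(w[...,1]>-.1),.012))
a=cv2.resize(p[150:200,215:315,::-1],None,fx=7,fy=7,interpolation=cv2.INTER_CUBIC)
b=cv2.resize(q[155:255,240:365,::-1],(312,250),interpolation=cv2.INTER_CUBIC)
b=cv2.resize(q[175:243,245:365,::-1],(441,250),interpolation=cv2.INTER_CUBIC)
c=np.zeros((600,700,3),np.uint8);c[:350,:700]=a;c[350:,:441]=b;cv2.imwrite('pics/both.png',c)
E
```

```text
[ 0.55540053 -0.30654482  0.21537217]
side -0.17 few 18
side 0.02 38 [ 0.0172 -0.0257  0.0492] rms 0.0009245656774483568 ext [0.61  0.064 0.046] [0.64  0.133 0.052] (array([624.8,  98.7]), array([69. , 30.2]), 89.4)
top -0.17 few 0
top 0.02 41 [0.0469 0.0118 0.0465] rms 0.0018578390523140498 ext [0.605 0.043 0.042] [0.66  0.15  0.054] (array([629.9,  95.6]), array([ 44.3, 104.5]), 10.2)
[]
pack top [((array([666.9, -91.1]), array([ 61.7, 110.1]), 10.3),)]
pack side [(2, np.int32(271), array([477., 312.]), array([655., -96.,  75.]), (array([666.6, -96.3]), array([ 64.2, 127.6]), 3.1))]
lid [((array([451.7, 109.2]), array([189.7, 153.3]), 6.5),)]
```

The left tin's slope flips sign between readings (noise), so it is level. The pack is at (667,-91), z≈75, on the right tin. Now the handle, at about (656,1).

```bash
python3 - <<'E'
from h import *
print(ctrl.observe()['joint_pos'])
plan([((600,-130,270),down(-50),-.2,4),((654,1,250),down(-81),-.2,4)],vmax=45,wmax=.17)
E
```

```text
[-33.48908725   4.38304811  97.43231975   0.11448668  76.96216639
 -42.7817088 ]
[{"dr": [0.003, 0.0, 0.148], "dp": [23, 10, -8], "gripper": -0.2}, {"dr": [0.003, 0.0, 0.148], "dp": [25, 7, -8], "gripper": -0.2}, {"dr": [0.003, 0.001, 0.148], "dp": [25, 3, -8], "gripper": -0.2}, {"dr": [0.003, 0.0, 0.148], "dp": [26, -1, -8], "gripper": -0.2}, {"dr": [0.004, 0.001, 0.147], "dp": [25, -5, -8], "gripper": -0.2}, {"dr": [0.003, 0.0, 0.148], "dp": [24, -8, -8], "gripper": -0.2}, {"dr": [0.003, 0.001, 0.147], "dp": [22, -12, -8], "gripper": -0.2}, {"dr": [0.0, 0.0, 0.135], "dp": [31, -16, 5], "gripper": -0.2}, {"dr": [0.0, 0.0, 0.135], "dp": [29, -21, 5], "gripper": -0.2}, {"dr": [0.0, 0.0, 0.136], "dp": [26, -24, 5], "gripper": -0.2}, {"dr": [0.0, -0.001, 0.135], "dp": [23, -28, 5], "gripper": -0.2}]
11 end [654.3   1.  250.2]
```

Emit:
arm_command:
  moves:
    - {"dr": [0.003,0,0.148],"dp": [23,10,-8],"gripper": -0.2}
    - {"dr": [0.003,0,0.148],"dp": [25,7,-8],"gripper": -0.2}
    - {"dr": [0.003,0,0.148],"dp": [25,3,-8],"gripper": -0.2}
    - {"dr": [0.003,0,0.148],"dp": [26,-1,-8],"gripper": -0.2}
    - {"dr": [0.004,0,0.147],"dp": [25,-5,-8],"gripper": -0.2}
    - {"dr": [0.003,0,0.148],"dp": [24,-8,-8],"gripper": -0.2}
    - {"dr": [0.003,0,0.147],"dp": [22,-12,-8],"gripper": -0.2}
    - {"dr": [0,0,0.135],"dp": [31,-16,5],"gripper": -0.2}
    - {"dr": [0,0,0.135],"dp": [29,-21,5],"gripper": -0.2}
    - {"dr": [0,0,0.136],"dp": [20,-20,5],"gripper": -0.2}
    - {"dr": [0,0,0.1],"dp": [10,-10,0],"gripper": -0.2}
    - {"dr": [0,0,0],"dp": [0,0,0],"gripper": -0.2}

```text
time: 43.38
position: [0.6552, 0.0057, 0.2633]
orientation: [[0.985, 0.171, 0.005], [0.171, -0.985, 0.002], [0.005, -0.001, -1.0]]
ft_force: [0.7, 0.1, -0.4]
grip_width: 0.0571
```

```bash
python3 - <<'E'
from h import *
plan([((654,1.5,220),down(-81.2),-.2,3),((654,1.5,155),down(-81.2),-.2,5)],vmax=45,wmax=.17)
E
```

```text
[{"dr": [0.0, -0.002, 0.006], "dp": [-1, 1, 14], "gripper": -0.2}, {"dr": [0.0, -0.002, 0.006], "dp": [-1, 1, 15], "gripper": -0.2}, {"dr": [-0.001, -0.001, 0.006], "dp": [0, 2, 14], "gripper": -0.2}, {"dr": [0.0, 0.0, 0.0], "dp": [0, 0, 13], "gripper": -0.2}, {"dr": [0.0, 0.0, 0.0], "dp": [0, 0, 13], "gripper": -0.2}, {"dr": [0.0, 0.0, 0.0], "dp": [0, 0, 13], "gripper": -0.2}, {"dr": [0.0, 0.0, 0.0], "dp": [0, 0, 13], "gripper": -0.2}, {"dr": [0.0, 0.0, 0.0], "dp": [0, 0, 13], "gripper": -0.2}]
8 end [654.    1.4 155.3]
```

Emit:
arm_command:
  moves:
    - {"dr": [0,-0.002,0.006],"dp": [-1,1,14],"gripper": -0.2}
    - {"dr": [0,-0.002,0.006],"dp": [-1,1,15],"gripper": -0.2}
    - {"dr": [0,-0.001,0.006],"dp": [0,2,14],"gripper": -0.2}
    - {"dr": [0,0,0],"dp": [0,0,13],"gripper": -0.2}
    - {"dr": [0,0,0],"dp": [0,0,13],"gripper": -0.2}
    - {"dr": [0,0,0],"dp": [0,0,13],"gripper": -0.2}
    - {"dr": [0,0,0],"dp": [0,0,13],"gripper": -0.2}
    - {"dr": [0,0,0],"dp": [0,0,8],"gripper": -0.2}
    - {"dr": [0,0,0],"dp": [0,0,0],"gripper": -0.2}

```text
time: 44.5
position: [0.652, 0.0004, 0.1512]
orientation: [[0.988, 0.154, -0.003], [0.154, -0.988, 0.001], [-0.003, -0.001, -1.0]]
ft_force: [0.1, 0.5, 0.7]
grip_width: 0.0575
```

Emit:
arm_command:
  moves:
    - {"dr": [0,0,0],"dp": [0,0,2],"gripper": 1}
    - {"dr": [0,0,0],"dp": [0,0,0],"gripper": 1}
    - {"dr": [0,0,0],"dp": [0,0,0],"gripper": 1}
    - {"dr": [0,0,0],"dp": [0,0,0],"gripper": 1}
    - {"dr": [0,0,0],"dp": [0,0,0],"gripper": 1}

```text
time: 45.12
position: [0.6529, 0.0021, 0.1511]
orientation: [[0.988, 0.155, -0.001], [0.155, -0.988, 0.004], [-0.0, -0.004, -1.0]]
ft_force: [0.3, 0.3, -1.5]
grip_width: 0.0212
```

Emit:
arm_command:
  moves:
    - {"dr": [0,0,0],"dp": [0,0,-6],"gripper": 1}
    - {"dr": [0,0,0],"dp": [0,0,-8],"gripper": 1}
    - {"dr": [0,0,0],"dp": [0,0,-9],"gripper": 1}
    - {"dr": [0,0,0],"dp": [0,0,-9],"gripper": 1}
    - {"dr": [0,0,0],"dp": [0,0,-9],"gripper": 1}
    - {"dr": [0,0,0],"dp": [0,0,-9],"gripper": 1}
    - {"dr": [0,0,0],"dp": [0,0,-9],"gripper": 1}
    - {"dr": [0,0,0],"dp": [0,0,-8],"gripper": 1}
    - {"dr": [0,0,0],"dp": [0,0,-5],"gripper": 1}

```text
time: 46.25
position: [0.6528, 0.0021, 0.2253]
orientation: [[0.988, 0.155, -0.001], [0.155, -0.988, 0.004], [-0.0, -0.004, -1.0]]
ft_force: [3.1, 1.2, -5.4]
grip_width: 0.0211
```

Raised 74 mm; about 10 mm to go.

Emit:
arm_command:
  moves:
    - {"dr": [0,0,0],"dp": [0,0,-5],"gripper": 1}
    - {"dr": [0,0,0],"dp": [0,0,-5],"gripper": 1}
    - {"dr": [0,0,0],"dp": [0,0,-4],"gripper": 1}
    - {"dr": [0,0,0],"dp": [0,0,-3],"gripper": 1}

```text
time: 46.75
position: [0.6527, 0.0021, 0.2355]
orientation: [[0.988, 0.155, -0.004], [0.155, -0.988, 0.005], [-0.003, -0.005, -1.0]]
ft_force: [7.3, 1.6, -14.1]
grip_width: 0.0213
```

At the upper stop (84 mm, force rising). Now to release and check that it holds.

Emit:
arm_command:
  moves:
    - {"dr": [0,0,0],"dp": [0,0,0],"gripper": 1}
    - {"dr": [0,0,0],"dp": [0,0,0],"gripper": 1}
    - {"dr": [0,0,0],"dp": [0,0,0],"gripper": -0.3}
    - {"dr": [0,0,0],"dp": [0,0,0],"gripper": -0.3}
    - {"dr": [0,0,0],"dp": [0,0,0],"gripper": -0.3}
    - {"dr": [0,0,0],"dp": [0,0,0],"gripper": -0.3}
    - {"dr": [0,0,0],"dp": [0,0,-30],"gripper": -0.3}
    - {"dr": [0,0,0],"dp": [0,0,-50],"gripper": -0.3}
    - {"dr": [0,0,0],"dp": [-50,0,-10],"gripper": -0.3}
    - {"dr": [0,0,0],"dp": [-50,40,0],"gripper": -0.3}
    - {"dr": [0,0,0],"dp": [-50,60,0],"gripper": -0.3}
    - {"dr": [0,0,0],"dp": [-20,60,0],"gripper": -0.3}

```text
time: 48.25
position: [0.5155, -0.1701, 0.3338]
orientation: [[0.987, 0.161, -0.001], [0.161, -0.987, -0.0], [-0.001, -0.0, -1.0]]
ft_force: [0.9, -0.9, -0.4]
grip_width: 0.0619
```

Emit:
arm_command:
  moves:
    - {"dr": [0,0,0],"dp": [0,60,0],"gripper": -0.3}
    - {"dr": [0,0,0],"dp": [0,60,0],"gripper": -0.3}
    - {"dr": [0,0,0],"dp": [0,50,0],"gripper": -0.3}
    - {"dr": [0,0,0],"dp": [0,0,0],"gripper": -0.3}
    - {"dr": [0,0,0],"dp": [0,0,0],"gripper": -0.3}

```text
time: 48.88
position: [0.5405, -0.3466, 0.3358]
orientation: [[0.988, 0.155, 0.002], [0.155, -0.988, -0.001], [0.001, 0.002, -1.0]]
ft_force: [-0.6, -0.7, -0.2]
grip_width: 0.0615
```

```bash
python3 - <<'E'
from h import *
print(ctrl.observe()['position'])
p,d=snap('top','tf');w=cloud('top',d);q,e=snap('side','sf');v=cloud('side',e)
for n,i,u,c in(('top',p,w,'top'),('side',q,v,'side')):
    H=(i.max(-1)<90)&(np.abs(u[...,0]-.655)<.08)&(np.abs(u[...,1])<.05)&(u[...,2]>.19)&(u[...,2]<.29)
    print(n,'handle',H.sum(),np.nanmedian(u[H],0) if H.any() else '', np.nanpercentile(u[H][:,2],90) if H.any() else '')
    print(' pack',prect(c,blue(i)&(u[...,0]>.58)&(u[...,1]<0)&(u[...,1]>-.2),.076),' tinL',prect(c,red(i)&(u[...,0]>.57)&(u[...,1]>0)&(u[...,1]<.2),.048),' lid',prect(c,blue(i)&(u[...,0]<.58)&(u[...,1]>-.1)&(u[...,1]<.3),.012))
print('timer',w[248,367]*1000)
o=(q[...,0].astype(int)>q[...,2]*1.8)&(q[...,0]>120)&(np.abs(v[...,0]-.63)<.07)&(np.abs(v[...,1])<.06)
print('orange',o.sum(),np.argwhere(o)[:5].tolist(),np.nanmedian(v[o],0) if o.any() else '')
a=cv2.resize(p[140:210,215:315,::-1],None,fx=4,fy=4,interpolation=cv2.INTER_CUBIC)
b=cv2.resize(q[150:245,245:365,::-1],None,fx=6,fy=6,interpolation=cv2.INTER_CUBIC)[:,:] 
b=cv2.resize(q[140:245,230:365,::-1],(400,311),interpolation=cv2.INTER_CUBIC)
f=cv2.resize(q[150:220,285:355,::-1],(400,400),interpolation=cv2.INTER_CUBIC)
c=np.zeros((591,800,3),np.uint8);c[:280,:400]=a;c[280:,:400]=b;c[:400,400:]=f;cv2.imwrite('pics/final.png',c)
E
```

```text
[ 0.54047815 -0.34664604  0.33582829]
top handle 146 [6.43672081e-01 4.40473791e-04 2.46786244e-01] 0.25184137922918315
 pack [((array([667.1, -91. ]), array([ 60.1, 109.8]), 8.9),)]  tinL []  lid [((array([451.6, 109.1]), array([189.2, 153.4]), 6.8),)]
side handle 167 [ 0.6438796  -0.00720551  0.23641669] 0.2501987021205401
 pack [((array([ 655.2, -105.1]), array([ 81.1, 128. ]), 5.8),)]  tinL [((array([630.8, 103.7]), array([54.9, 81.6]), 9.3),)]  lid [((array([448.5, 104. ]), array([198.5, 164.7]), 6.5),)]
timer [ 328.61560974 -423.8395168    45.57265452]
orange 7 [[189, 297], [189, 298], [190, 297], [190, 298], [191, 298]] [6.30198543e-01 4.52401333e-05 1.18373017e-01]
```

View pics/final.png

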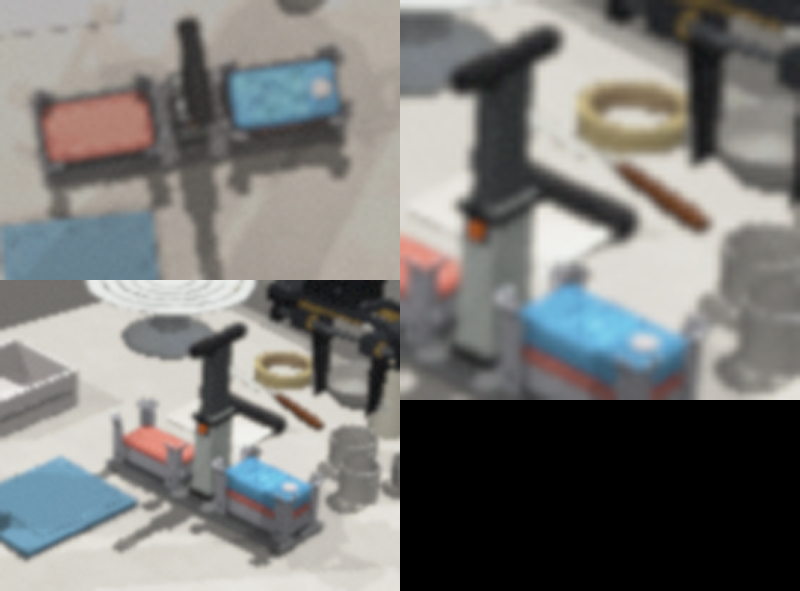

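The picture shows the handle up, with the orange button out at (478,230) in the enlargement (measured z=118 mm). The tin is level in the left bay, the pack is flat on the tin in the right bay, and the lid is flat. Handing in.

```bash
python3 -c "
from bench import ctrl
print(ctrl.finish_job())"
```

```text
the job is handed in; nothing more can be done
None
```

The caddy is loaded with its handle locked up, and I handed the job in at about 49 s of robot time; no verdict was reported.

**What I did**
- **Lid:** I tipped it to about 0.22 rad with its far edge pressed on the rim (3 N reaction), then laid it flat on the table about 0.3 m from the tub. The grip slackened once on the way and the lid slid about 5 mm in the fingers, but it stayed level.
- **Tins and pack:** Only two tins were present. One is in each bay, and the cold pack lies flat on the right-hand tin.
- **Handle:** I pulled it to its upper stop, 84 mm up, and let go.

**Last checks**
- **Handle:** it stayed up after release (grip at about 247 mm), and the orange button shows at z = 118 mm.
- **Pack and lid:** the pack is about 2 mm from the estimated bay centre. The lid was flat at z ≈ 14 mm when I laid it down, and it has not moved since.
- **Timer and spatula:** the timer is where it was. The spatula was not measured again, but nothing went near it.

**Checks that disagreed**
- **Side camera:** it read about 4–5 mm off the top camera, so I went by the top camera and the gripper's own position.
- **Caddy position:** the guides put the caddy about 5 mm further out than the camera fit.
- **Left tin:** its tilt reading was noisy, from −0.09 to +0.05, and changed sign between pictures. It looks level in the last picture.

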